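Swing out and latch the crank, then clamp the bar

TASK

Clamp the loose aluminium bar in the bench fixture: swing the folded crank handle of the handwheel straight out, push it fully home so that it latches and frees the wheel, then crank clockwise until the bar is firmly gripped square between both jaws. Leave the handle out and latched and let go; do not push hard against the clear chip shield, and leave everything else on the bench where it is.

Things in the scene. Friction and masses are not known exactly. Their poses are not given: they have to be found in the camera images.
- headstock: Drive housing, fixed. Origin: middle of the handwheel's back, on the wheel's axis, 120 mm above the bench. z = wheel axis, out of the wheel's face, leaning 38 deg from vertical to the robot's left; x lies in the wheel's plane, uphill, to the robot's right; y is level, away from the robot (the fixture is yawed up to 0.35 rad either way). Wheel: plain dark metal disc, radius 80 mm, its face 12 mm along z.
- hub (a point): Top of the wheel's middle hub (radius 9 mm), 37 mm along headstock z from its origin.
- gate (a point): Middle of the steel lock gate at the wheel's downhill (left) edge, 38 mm along headstock z: the gate is 84 mm wide across, 84 to 103 mm from the wheel's axis, up to 46 mm along z. It catches the lock pin of the handle's hinge block, so an unlatched wheel only rocks about +-0.29 rad.
- wheel (a joint): Wheel angle, rad: grows clockwise seen facing the wheel. Starts within +-0.25. Clockwise closes the front jaw, 4.5 mm per rad; the bar is met at 6.7 to 10.6 rad. Friction 0.35 N m (6 N at the handle, 9 N when turned fast) holds it where it is left. Then the effort rises over some 0.5 rad (sprung jaw); 15 to 20 N on the handle, along its circle, is firm. Let go, it springs back up to 0.5 rad and stays clamped.
- handle (a joint): Angle of the folding crank handle on its hinge pin, rad: 0 folded, pointing from the pin across the hub; 1.571 straight out, parallel to the wheel's axis; stop at 1.60. Starts at 0 to 0.6. Stiff hinge (0.08 N m): stays where left. The hinge axis lies in the wheel's plane, square to the radius through the pin.
- carrier (a joint): How far handle and hinge block are pushed in along the wheel's axis, m: 0 raised, 0.018 fully home (latched). Goes home only with the handle straight out (within about 0.06 rad); a slot then keeps it from folding, and from 0.0162 on the lock pin clears the gate. Pushing takes 10 to 15 N; it stays by 10 N of friction, so pulling outwards harder unlatches it.
- pin (a point): Middle of the handle's hinge pin, 58 mm from the wheel's axis; 50 mm along headstock z when raised, 32 mm when latched. At wheel angle a it lies at headstock x = -58 cos a, y = +58 sin a mm: downhill side at a = 0.
- grip (a point): On the handle's middle line, 74 mm from the pin: a good place to hold it. Round black sleeve, 24 mm thick, from 14 to 88 mm from the pin; it spins freely about the handle's axis, so the hand need not turn while cranking. Folded, the middle line is 38 mm off the wheel's face.
- tip (a point): Middle of the handle's free end, 93 mm from the pin.
- shield: Clear plastic chip shield with steel edges, 166 mm wide, 177 mm tall, fixed uphill of the wheel. Origin: middle of its lower edge, 70 mm to the right of and 45 mm above the headstock origin. Its z axis runs up the sheet, leaning 25 deg over the wheel to the left: an upright hand does not fit at the handle when that is on the uphill side; a hand along the wheel's axis does.
- jaw: Moving front jaw, dark steel block 24 x 110 x 42 mm on the bed to the right of the shield; origin: centre of its underside; x points to the robot's right, its direction of closing. Its clamping face is 12 mm along +x.
- rear_jaw: Rear jaw, same block, its clamping face 12 mm along its -x. Immovable, but set at a different place on the bed (+-8 mm) each time.
- bar: Square aluminium bar 30 x 160 x 30 mm, 0.4 kg, lying loose across the bed between the jaws; origin: centre of its underside, y along its length. The gap between the jaws is 59 to 79 mm at the start.
- wrench: Bystander: open-ended steel wrench 190 mm long, lying on the robot's side of the fixture.
- bin: Bystander: yellow plastic parts bin 110 x 90 x 50 mm with bolts, on the fixture's far side.
- roundbar: Bystander: upright steel round bar 32 mm thick, 110 mm tall, on the fixture's far side.
- hammer: Bystander: hammer 270 mm long, lying on the bench.
- punchblock: Bystander: dark wooden block 70 x 160 x 50 mm holding steel punches, total height about 107 mm.
- can: Bystander: closed grey can 70 mm across, 110 mm tall.
- rule: Bystander: flat steel rule 300 x 30 x 4 mm, lying to the front left of the fixture.
Mind the look-alikes: they are no part of the job. Of the things that look like the bar, the smaller one is meant.

How it is judged:
On the way, in this order (a step that is already met when the one before it is completed fails the run):
1. the crank handle stands out and is pushed home (latched) while the wheel is still at its gate (value of joint carrier above 0.0155 m and value of joint handle above 1.4 rad and value of joint wheel below 0.5 rad), for 0.2 s.
2. the wheel has been cranked clockwise most of a turn with the handle latched (value of joint carrier above 0.0155 m and value of joint handle above 1.4 rad and value of joint wheel above 4 rad).
At the end, for the whole second after the job is handed in: The handle stands straight out (over 1.4 rad) and is latched (pushed in over 15.5 of 18 mm); front and rear jaw each press on the bar with more than 8 N; the bar lies flat and square to the jaws within 0.05 rad; bar and wheel are at rest (value of joint carrier above 0.0155 m and value of joint handle above 1.4 rad and contact force between each of jaw, rear_jaw and bar above 8 N and angle between the x axis of bar and the x axis of jaw, either way round below 0.05 rad and angle between bar's own z axis and vertical below 0.05 rad and linear speed of bar below 0.01 m/s and velocity of joint wheel between -0.05 and 0.05 rad/s); the robot touches nothing.
It fails at once if the robot pushes the chip shield with more than 20 N (contact force between any of the arm, the fingers and shield above 20 N).
It fails at once if a bystander on the bench is displaced by more than 30 mm (distance of any of wrench, bin, roundbar, hammer, punchblock, can, rule from where it was at the start of the episode above 0.03 m).
It also fails if it takes over 58 s, if anything falls off the work surface, if the arm or the gripper's body presses on something with over 40 N, if the wrist force passes 120 N, or if a joint passes its speed limit or range.

ROBOT

A 7-joint arm with a two-finger parallel gripper is mounted at the origin on the work surface. World frame = base frame: x ahead of the robot, y to its left, z up, the work surface at z = 0. Lengths are in m, angles in rad, forces in N, time in s.
With the tool pointing down it reaches from about 0.35 to 0.9 m from the base axis. Payload 8.1 kg.
Tool frame: the origin (TCP) lies on the centre line of the jaws, within the pads' length; the fingertips stand 22 mm ahead of it and the grasp point (between the pads) lies 3 mm ahead of it (arm.finger_overhang is the distance from the TCP to the fingertips, in m); z points along the fingers, y is the direction in which the jaws open and shut (so a half turn about z gives the same grasp; the last joint's range is limited). The gripper opens to 92 mm and grips with 3 to 60 N. Pads are 19 mm wide; open, the fingers measure 130 mm over their backs; the gripper's body (75 mm by 190 mm) begins 47 mm behind the grasp point.
Start: joints at [1.053, 0.434, 0.025, 1.573, -0.012, 1.134, -0.075], TCP at [0.252, -0.572, 0.249] pointing down, gripper open.
Joint ranges: [-2.62, 2.62], [-0.44, 2.09], [-1.27, 1.32], [0.08, 2.57], [-1.32, 4.46], [0.12, 2], [-2.74, 2.74]. Speed limits (rad/s): [2.22, 2.22, 3.01, 3.01, 3.14, 3.14, 3.14].

INTERFACE

Orientations are given as a rotation vector (axis times angle).
In Python, from cell import arm gives the robot as it stands. The module is installed in compiled form; this text tells all that it offers.
- The arm moves only by the tool step_arm, never from a script. Its argument "plan" is a list of rows, each an object of numbers: "wx", "wy", "wz": the turn, a rotation vector about the tool's x, y, z in units of 6 degrees (1.0 is 6 degrees); "tx", "ty", "tz": the shift along the tool's x, y, z in cm; "hand": the opening, from 0 (shut) to 1 (fully open). A call has exactly 10 rows; each row shifts and turns the commanded pose from where the row before left it, along the tool's axes as they then stand; what a row does not reach is not made up. A row lasts 1/12 s, in which the tool goes at most 41.7 mm and 7.16 degrees, less where a joint would pass 70% of its speed; a pose out of reach is approached as far as the arm can. A call is refused whole if a number of a shift passes 4.17 or a number of a turn 1, either way. A call with a gripper value outside its range is refused whole. The fingers move at their own pace and stop on an object; "force" is the grip in N (left out, the last holds). Time passes only in rows, so rows that do not move let the fingers close, or fill a call up. It gives the time, the measured TCP pose, the force and the opening at its end, in the units of the state.
- arm.observe(): the state, without advancing time (a new reading comes with each control period).
- arm.get_image(name): name is "side" or "top"; returns (picture, depth): 480x640x3 uint8, red, green, blue; 480x640 float32, m along the optical axis (not along the pixel's ray), 0 where there is no reading.
- arm.calibration(name): a dict with "mtx" (3x3 intrinsics, pixels), "R" (3x3) and "t" (3): a world point X has camera coordinates R X + t. Camera axes: x right, y down, z forward; pixel columns grow to the right and rows downward; lengths in m; the calibration is good to about 2 mm. A picture is of the moment at which its call begins. calibration takes no time and is no camera call.
- arm.sign_off(): hands the job in, once; it reports no verdict.
The state is a dict: "clock": time; "joints": joint angles; "dq": joint speeds; "joint_efforts": joint torques, N m; "position": TCP position; "ee_rot": TCP orientation; "force": force on the tool from outside, world axes, zero at the start; "ft_torque": the same for the moment, N m; "width": opening from 0.0 (shut) to 1.0 (fully open).
Only numpy, scipy, OpenCV 4.12 (cv2) and the standard library are available. Lean on these libraries where they do the work, as an engineer would, in place of code of your own. Each camera call takes 0.05 s, during which the arm holds its last target.

## Working session

There is one attempt and no reset: what is moved stays moved. The work goes in short steps, Python scripts to look and compute and a tool call to move; the robot and the scene stay as the last step left them, time stands still between calls to the robot, and variables do not carry over. Pictures are saved under pics/ and viewed, and the job is handed in when it is done.

Besides the shell and the picture viewer there is one more tool, called after "Emit:" as name([rows], argument=value, ...), one row to a line, values as JSON. step_arm: Moves the arm, as the interface text tells. Its arguments: {"type":"object","properties":{"plan":{"type":"array"},"force":{"type":"number"}},"required":["plan"]}

```bash
mkdir -p pics; ls; python3 - <<'E'
from cell import arm
import cv2,numpy as np
print(arm.observe())
for n in ("side","top"):
    p,d=arm.get_image(n); cv2.imwrite(f"pics/{n}0.png",p[:,:,::-1]); np.savez(f"{n}0.npz",p=p,d=d)
    c=arm.calibration(n); print(n,c, "cam pos",-c["R"].T@c["t"])
print(arm.finger_overhang)
E
```

```text
pics
{'clock': 0.0, 'joints': array([ 1.05337967,  0.43523847,  0.02493093,  1.57408609, -0.01160712,
        1.13399175, -0.07511438]), 'dq': array([-6.44985633e-05, -7.68656429e-05,  5.16644960e-04, -5.46875149e-04,
       -1.06428155e-03, -1.80739619e-03, -1.55702991e-03]), 'joint_efforts': array([-2.02060750e-03, -6.67865539e+01,  9.84020345e-01, -3.14465475e+01,
       -6.04457804e-02,  4.25900705e-02,  1.36450003e-04]), 'position': array([ 0.25167346, -0.57157277,  0.24793908]), 'ee_rot': array([-3.07279389e+00, -6.46543382e-01,  6.92771570e-04]), 'force': array([-0.13749091,  0.84884309,  0.1343374 ]), 'ft_torque': array([-0.00335686, -0.03424208, -0.03090094]), 'width': 1.00439813037151}
side {'mtx': array([[456.84680304,   0.        , 318.20314572],
       [  0.        , 456.84680304, 230.70223412],
       [  0.        ,   0.        ,   1.        ]]), 'R': array([[-0.7142762 , -0.6995429 , -0.02119511],
       [-0.31988977,  0.35326351, -0.87913334],
       [ 0.62247895, -0.62116392, -0.47610434]]), 't': array([0.38508842, 0.28812969, 0.98705214])} cam pos [-0.24718994  0.78072134  0.73140621]
top {'mtx': array([[491.42236881,   0.        , 314.69348213],
       [  0.        , 491.42236881, 230.94237906],
       [  0.        ,   0.        ,   1.        ]]), 'R': array([[-0.01181597, -0.99986529, -0.01139243],
       [-0.99798674,  0.01250223, -0.06217853],
       [ 0.06231259,  0.01063479, -0.99800002]]), 't': array([0.01851417, 0.55629344, 1.45611612])} cam pos [ 0.46465788 -0.00392873  1.48800435]
0.022
```

View pics/side0.png

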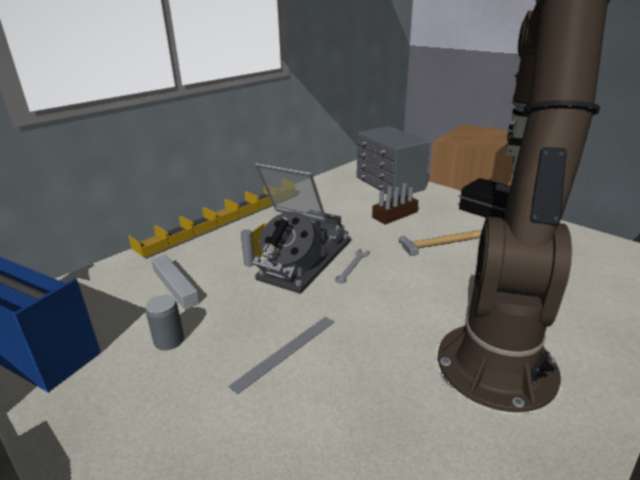

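View pics/top0.png

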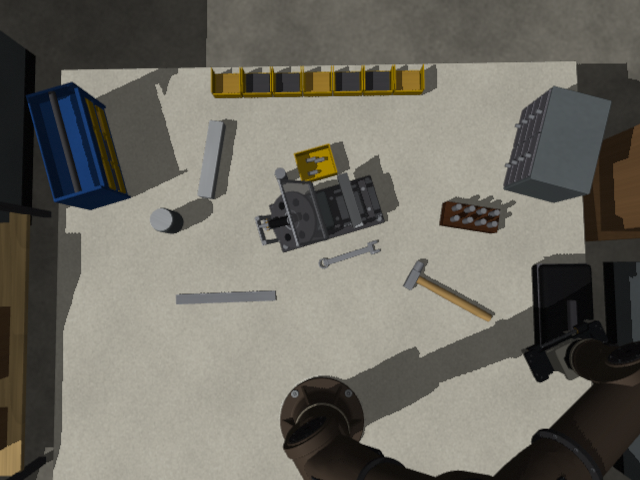

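```bash
python3 - <<'E'
import cv2,numpy as np
a=np.load("top0.npz"); p=a["p"][160:260,245:400,::-1]
cv2.imwrite("pics/topc.png",cv2.resize(p,None,fx=5,fy=5,interpolation=cv2.INTER_CUBIC))
a=np.load("side0.npz"); p=a["p"][155:300,235:365,::-1]
cv2.imwrite("pics/sidec.png",cv2.resize(np.clip(p*1.6,0,255).astype(np.uint8),None,fx=4,fy=4,interpolation=cv2.INTER_CUBIC))
E
```

```text
(no output)
```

View pics/topc.png

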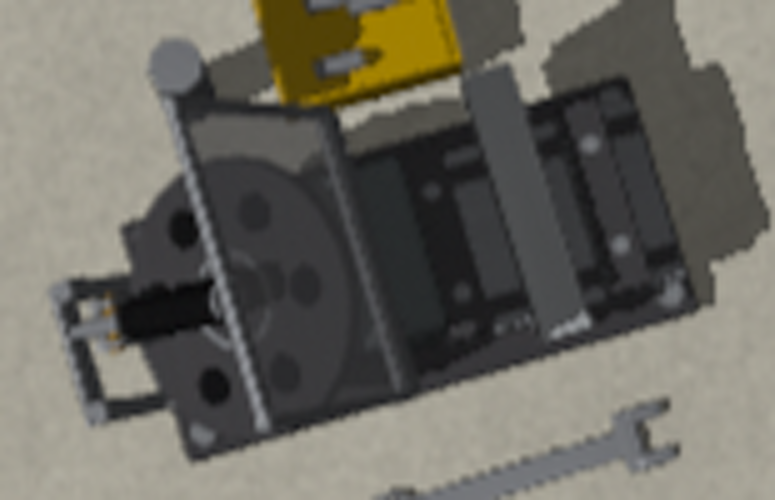

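View pics/sidec.png

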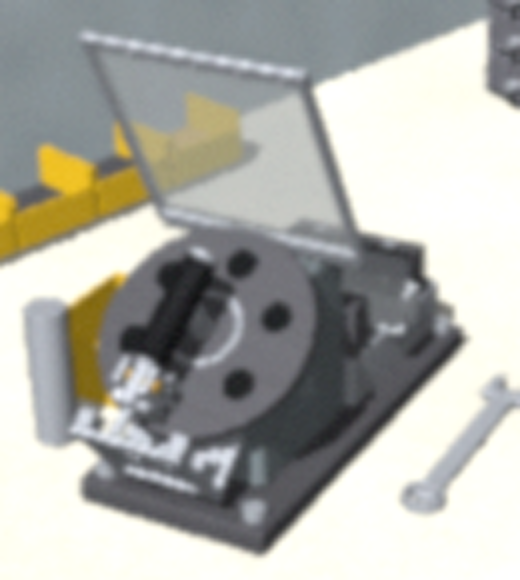

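```bash
cat > h.py <<'E'
import numpy as np,cv2
from cell import arm
C={n:arm.calibration(n) for n in("side","top")}
def back(n,d):
    c=C[n];v,u=np.mgrid[0:480,0:640];K=c["mtx"]
    P=np.stack([(u-K[0,2])/K[0,0]*d,(v-K[1,2])/K[1,1]*d,d],-1)
    return (P-c["t"])@c["R"]
def proj(n,X):
    c=C[n];p=(np.atleast_2d(X)@c["R"].T+c["t"])@c["mtx"].T
    return p[:,:2]/p[:,2:]
def ray(n,u,v):
    c=C[n];d=np.linalg.solve(c["mtx"],[u,v,1.]);d=c["R"].T@d
    return -c["R"].T@c["t"],d/np.linalg.norm(d)
def frame(yaw):
    s,c=np.sin(np.radians(38)),np.cos(np.radians(38))
    Rz=np.array([[np.cos(yaw),-np.sin(yaw),0],[np.sin(yaw),np.cos(yaw),0],[0,0,1]])
    return Rz@np.array([[0,1,0],[-c,0,s],[s,0,c]])   # columns x,y,z
E
python3 - <<'E'
from h import *
for n,(r0,r1,c0,c1) in {"side":(195,300,240,360),"top":(160,260,245,400)}.items():
    a=np.load(n+"0.npz");P=back(n,a["d"])
    Q=P[r0:r1,c0:c1].reshape(-1,3);print(n,np.isfinite(Q).all(),np.percentile(Q,[1,50,99],axis=0))
    # plane consistent with normal leaning 38: RANSAC
    Q=Q[(Q[:,2]>0.06)&(Q[:,2]<0.25)]
    best=0;rng=np.random.default_rng(0)
    for i in range(4000):
        a3=Q[rng.choice(len(Q),3,False)];nn=np.cross(a3[1]-a3[0],a3[2]-a3[0]);l=np.linalg.norm(nn)
        if l<1e-4:continue
        nn/=l;nn*=np.sign(nn[2])
        if abs(np.degrees(np.arccos(nn[2]))-38)>8:continue
        m=abs((Q-a3[0])@nn)<0.002
        if m.sum()>best:best=m.sum();bm=m
    W=Q[bm];c0_=W.mean(0);nn=np.linalg.svd(W-c0_)[2][2];nn*=np.sign(nn[2])
    print(best,c0_,nn,"tilt",np.degrees(np.arccos(nn[2])),"yaw",np.arctan2(-nn[0],nn[1]))
    np.save(n+"_W.npy",W)
    F=frame(np.arctan2(-nn[0],nn[1]))
    q=(W-c0_)@F; (cx,cy),r=cv2.minEnclosingCircle(q[:,:2].astype(np.float32));print("circ",cx,cy,r)
E
```

```text
side True [[ 0.38977565 -0.4373436  -0.003089  ]
 [ 0.56801622  0.03088966  0.02098895]
 [ 1.01387     0.21445631  0.23936694]]
1216 [0.5727899  0.07248332 0.13253239] [-0.16781451  0.59183341  0.78839806] tilt 37.96394113795035 yaw 0.2762978102817992
circ -0.0004276488907635212 0.004425474908202887 0.11467836797237396
top True [[ 0.47292958 -0.24159246 -0.00668235]
 [ 0.61037584 -0.00970353  0.00487768]
 [ 0.77261414  0.22045317  0.32568806]]
420 [0.57390877 0.09240965 0.11535903] [-0.17562029  0.62299636  0.76225524] tilt 40.336579811821345 yaw 0.27476616430832823
circ 0.03368702903389931 0.003107805270701647 0.11497862637042999
```

```bash
python3 - <<'E'
from h import *
from scipy.optimize import least_squares
a=np.load("side0.npz");P=back("side",a["d"])
W=np.load("side_W.npy");c0=W.mean(0);nn=np.linalg.svd(W-c0)[2][2];nn*=np.sign(nn[2])
m=(abs((P-c0)@nn)<0.003)&(np.linalg.norm(P-c0,axis=-1)<.12)
m=m.astype(np.uint8); m=cv2.morphologyEx(m,cv2.MORPH_OPEN,np.ones((2,2)))
k,l,st,_=cv2.connectedComponentsWithStats(m); i=1+st[1:,4].argmax();mm=(l==i)
print(st[i])
cs,_=cv2.findContours(mm.astype(np.uint8),cv2.RETR_EXTERNAL,cv2.CHAIN_APPROX_NONE)
ct=max(cs,key=len)[:,0];h=cv2.convexHull(ct)[:,0]
F=frame(0.28);q=(P[h[:,1],h[:,0]]-c0)@F
r=least_squares(lambda x:np.hypot(q[:,0]-x[0],q[:,1]-x[1])-x[2],[0,0,.08],loss='soft_l1',f_scale=.002)
print(r.x,np.round(r.fun*1000,1))
cen=c0+F@np.array([r.x[0],r.x[1],0]);print("face centre",cen,"origin",cen-.012*F[:,2])
p=a["p"].copy()
v=p[155:300,235:365].copy(); v[mm[155:300,235:365]]=(255,0,0)
cv2.imwrite("pics/wheelmask.png",cv2.resize(v[:,:,::-1],None,fx=4,fy=4))
# yaw from top: bench plate dark edge
a=np.load("top0.npz");g=a["p"].max(2)
Pt=back("top",a["d"])
# bottom edge plate
ed=[]
for u in range(290,383):
    col=g[195:262,u]; idx=np.where(col<75)[0]
    if len(idx): ed.append((u,195+idx.max()))
ed=np.array(ed);
X=[]
for u,v in ed:
    o,d=ray("top",u,v+.5);X.append(o+d*(0.015-o[2])/d[2])
X=np.array(X)[:,:2]
vx,vy,x0,y0=cv2.fitLine(X.astype(np.float32),cv2.DIST_HUBER,0,.001,.001).ravel()
if vy>0:vx,vy=-vx,-vy
print("yaw edge",np.arctan2(vx,-vy))
E
```

```text
[ 276  213   39   52 1087]
[-0.00415868  0.00234157  0.07351044] [ -1.8  -0.5   1.7   2.9   1.6  -1.3 -21.3  -0.5  -1.8   1.2  -1.1   2.6
  17.6   4.8  -0.4  -2.  -36.9  -0.7   2.2]
face centre [0.57413463 0.07627988 0.12997205] origin [0.57617633 0.06917967 0.12051592]
yaw edge 0.27689236
```

View pics/wheelmask.png

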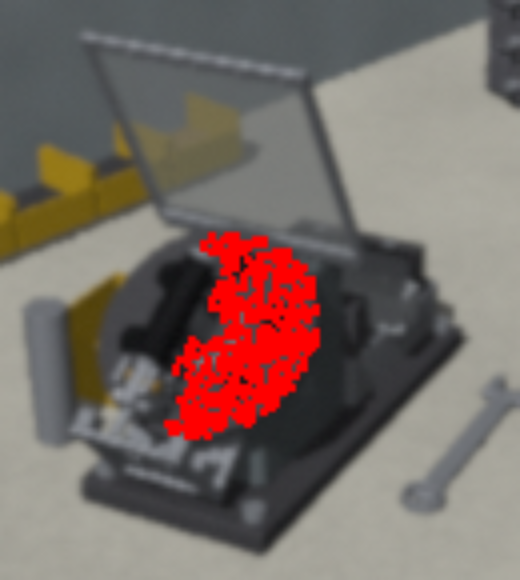

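```bash
cat >> h.py <<'E'
O=np.array([.576,.069,.12]);YAW=.277;F=frame(YAW)
def hw(x,y,z): return O+F@np.array([x,y,z])
def overlay(n,p,O_,F_,a,th,car=0):
    S=4
    box={"side":(150,300,230,370),"top":(150,260,245,400)}[n]
    im=cv2.resize(p[box[0]:box[1],box[2]:box[3],::-1],None,fx=S,fy=S,interpolation=cv2.INTER_CUBIC)
    def dr(pts,col,closed=False):
        q=(proj(n,(np.array(pts)@F_.T+O_))-[box[2],box[0]]+.5)*S
        cv2.polylines(im,[np.round(q).astype(np.int32)],closed,col,1,cv2.LINE_AA)
    t=np.linspace(0,2*np.pi,60)
    dr(np.c_[.08*np.cos(t),.08*np.sin(t),0*t+.012],(0,0,255),True)
    dr(np.c_[.009*np.cos(t),.009*np.sin(t),0*t+.037],(0,255,255),True)
    dr([[-.084,-.042,.046],[-.103,-.042,.046],[-.103,.042,.046],[-.084,.042,.046]],(0,255,0),True)
    pin=np.array([-.058*np.cos(a),.058*np.sin(a),.05-car])
    rad=np.array([-np.cos(a),np.sin(a),0])
    tip=pin+.093*(-rad*np.cos(th)+np.array([0,0,1])*np.sin(th))
    tan=np.array([np.sin(a),np.cos(a),0])
    dr([pin,tip],(255,0,255)); dr([pin-.02*tan,pin+.02*tan],(255,255,0))
    return im
E
python3 - <<'E'
from h import *
for n in("side","top"):
    cv2.imwrite(f"pics/ov1_{n}.png",overlay(n,np.load(n+"0.npz")["p"],O,F,0.1,0.3))
E
```

```text
(no output)
```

View pics/ov1_side.png

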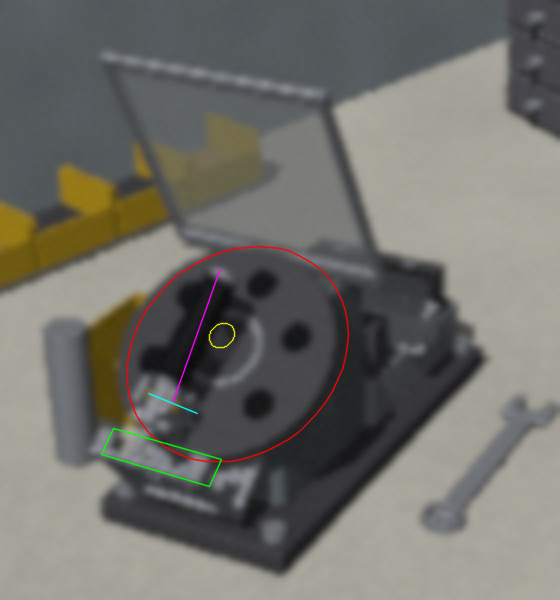

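View pics/ov1_top.png

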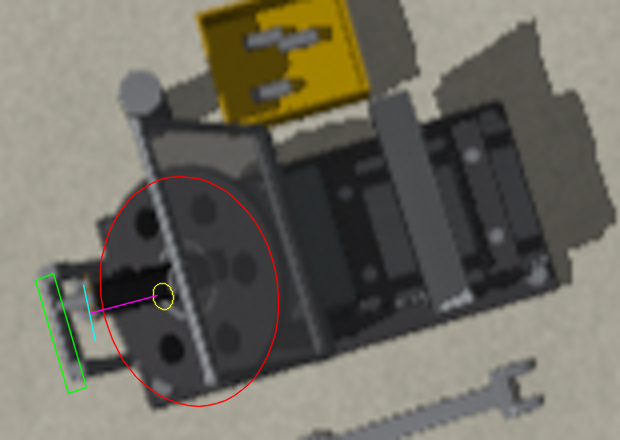

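```bash
python3 - <<'E'
from h import *
H={"top":[(183,228),(255,212),(305,285),(285,373),(213,385)],"side":[(262,283),(296,337),(258,403)]}
off={"top":(245,160,5),"side":(230,150,4)}
for n in H:
    g=cv2.GaussianBlur(np.load(n+"0.npz")["p"].astype(np.float32).sum(2),(0,0),.7)
    o0=off[n];pts=[]
    for u,v in H[n]:
        u=u/o0[2]+o0[0]-.5;v=v/o0[2]+o0[1]-.5
        r=4;iu,iv=int(round(u)),int(round(v))
        w=g[iv-r:iv+r+1,iu-r:iu+r+1];w=np.clip(np.percentile(w,60)-w,0,None)
        yy,xx=np.mgrid[-r:r+1,-r:r+1];
        w=w*(w>w.max()*.3)
        U,V=iu+(w*xx).sum()/w.sum(),iv+(w*yy).sum()/w.sum()
        # intersect plane z_hw=0.012 
        o,d=ray(n,U,V);t=((O+.012*F[:,2]-o)@F[:,2])/(d@F[:,2]);X=(o+t*d-O)@F
        pts.append(X[:2]);print(n,round(u,1),round(v,1),round(U,1),round(V,1),np.round(X*1000,1),np.degrees(np.arctan2(X[1],X[0])).round(1),np.hypot(*X[:2]).round(4))
    pts=np.array(pts);A=np.c_[2*pts,np.ones(len(pts))];s=np.linalg.lstsq(A,(pts**2).sum(1),rcond=None)[0];print("centre",s[:2]*1000,np.sqrt(s[2]+s[0]**2+s[1]**2)*1000)
E
```

```text
top 281.1 205.1 281.1 205.4 [-16.9  54.7  12. ] 107.2 0.0573
top 295.5 201.9 295.5 202.1 [36. 48. 12.] 53.1 0.0599
top 305.5 216.5 305.6 216.7 [55.4  0.5 12. ] 0.5 0.0554
top 301.5 234.1 301.5 234.3 [ 24.  -40.9  12. ] -59.7 0.0474
top 287.1 236.5 287.5 236.9 [-27.2 -34.8  12. ] -128.1 0.0442
centre [3.79843954 7.01943789] 52.032600393397765
side 295.0 220.2 294.9 220.6 [51.1  1.8 12. ] 2.0 0.0511
side 303.5 233.8 303.6 234.0 [ 19.5 -39.4  12. ] -63.6 0.044
side 294.0 250.2 294.1 250.6 [-32.3 -32.7  12. ] -134.7 0.046
centre [-0.5549016   8.65770957] 52.12317226505407
```

```bash
python3 - <<'E'
from h import *
from scipy.optimize import least_squares
T=np.array([(281.1,205.4),(295.5,202.1),(305.6,216.7),(301.5,234.3),(287.5,236.9)]);S=np.array([(294.9,220.6),(303.6,234.0),(294.1,250.6)])
def f(p,full=True):
    O_=np.array([p[0],p[1],.12]);F_=frame(.277+ p[4])
    a=p[2]+np.radians([120,60,0,-60,-120]);L=np.c_[p[3]*np.cos(a),p[3]*np.sin(a),0*a+.012]@F_.T+O_
    return np.r_[(proj("top",L)-T).ravel(),(proj("side",L[2:])-S).ravel(),(p[4]/.02)]
r=least_squares(f,[.583,.069,0,.052,0]);print(r.x,np.round(r.fun,1))
O_=np.array([r.x[0],r.x[1],.12]);F_=frame(.277+r.x[4])
for n in("side","top"):
    cv2.imwrite(f"pics/ov2_{n}.png",overlay(n,np.load(n+"0.npz")["p"],O_,F_,r.x[2],0.3))
E
```

```text
[ 0.58425657  0.06894331 -0.13879027  0.05154736  0.00160352] [ 0.1 -0.3 -0.4 -0.  -0.4  0.  -0.5 -0.2 -0.5 -0.5  0.7 -0.2  0.6 -0.3
  0.6 -0.6  0.1]
```

View pics/ov2_side.png

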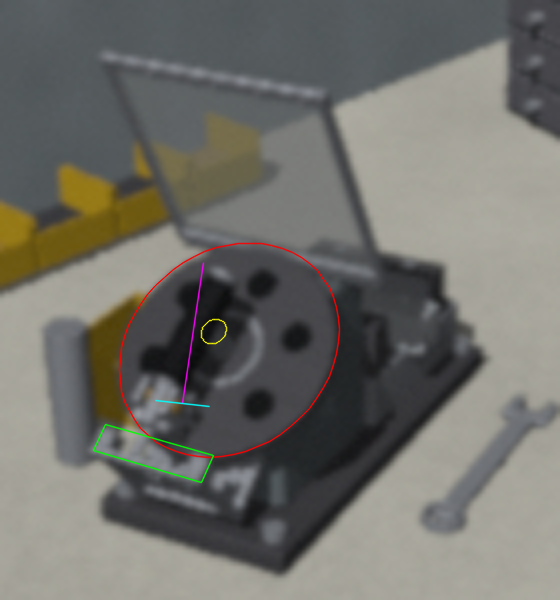

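View pics/ov2_top.png

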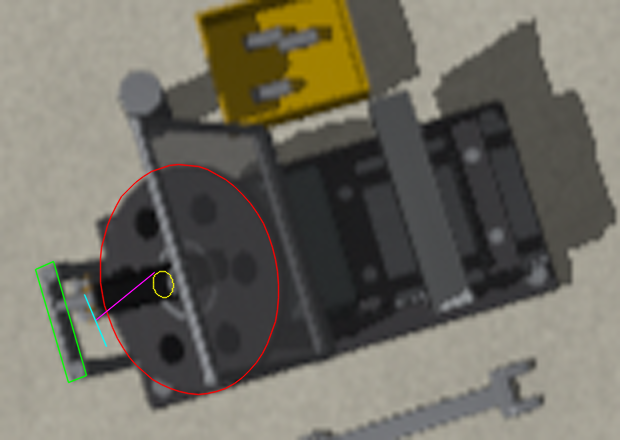

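```bash
sed -i 's/^O=.*/O=np.array([.584,.069,.12]);YAW=.278;F=frame(YAW)/' h.py; python3 - <<'E'
from h import *
ims=[]
for th in (0.1,.35):
  for n in("side","top"):
    im=overlay(n,np.load(n+"0.npz")["p"],O,F,.139,th)
    im=im[200:440,60:320] if n=="side" else im[180:420,0:260]
    ims.append(cv2.resize(im,None,fx=1.5,fy=1.25))
cv2.imwrite("pics/ov3.png",np.vstack([np.hstack(ims[:2]),np.hstack(ims[2:])]))
# side depth near handle: points w/ height above face, black
a=np.load("side0.npz");P=(back("side",a["d"])-O)@F
for v in range(214,252,3):
    print(v,[tuple(np.round(P[v,u]*1000).astype(int)) for u in range(266,292,3)])
E
```

```text
214 [(np.int64(159), np.int64(285), np.int64(-277)), (np.int64(163), np.int64(275), np.int64(-281)), (np.int64(167), np.int64(265), np.int64(-283)), (np.int64(170), np.int64(254), np.int64(-284)), (np.int64(176), np.int64(249), np.int64(-294)), (np.int64(59), np.int64(43), np.int64(15)), (np.int64(62), np.int64(36), np.int64(11)), (np.int64(63), np.int64(25), np.int64(14)), (np.int64(64), np.int64(16), np.int64(16))]
217 [(np.int64(143), np.int64(270), np.int64(-263)), (np.int64(144), np.int64(256), np.int64(-260)), (np.int64(150), np.int64(250), np.int64(-268)), (np.int64(46), np.int64(57), np.int64(14)), (np.int64(49), np.int64(50), np.int64(11)), (np.int64(51), np.int64(41), np.int64(11)), (np.int64(30), np.int64(-6), np.int64(73)), (np.int64(55), np.int64(22), np.int64(12)), (np.int64(56), np.int64(13), np.int64(13))]
220 [(np.int64(126), np.int64(255), np.int64(-248)), (np.int64(130), np.int64(246), np.int64(-252)), (np.int64(35), np.int64(61), np.int64(16)), (np.int64(37), np.int64(53), np.int64(15)), (np.int64(38), np.int64(42), np.int64(17)), (np.int64(22), np.int64(2), np.in
[... 3492 characters left out ...]
(1), np.int64(55)), (np.int64(-44), np.int64(7), np.int64(32)), (np.int64(-36), np.int64(10), np.int64(13)), (np.int64(-33), np.int64(2), np.int64(12)), (np.int64(-32), np.int64(-8), np.int64(14)), (np.int64(-30), np.int64(-18), np.int64(16)), (np.int64(-28), np.int64(-26), np.int64(15))]
250 [(np.int64(-63), np.int64(18), np.int64(49)), (np.int64(-63), np.int64(4), np.int64(58)), (np.int64(-62), np.int64(-7), np.int64(62)), (np.int64(-57), np.int64(-8), np.int64(51)), (np.int64(-47), np.int64(0), np.int64(23)), (np.int64(-42), np.int64(-2), np.int64(12)), (np.int64(-41), np.int64(-15), np.int64(19)), (np.int64(-39), np.int64(-22), np.int64(17)), (np.int64(-35), np.int64(-28), np.int64(14))]
```

View pics/ov3.png

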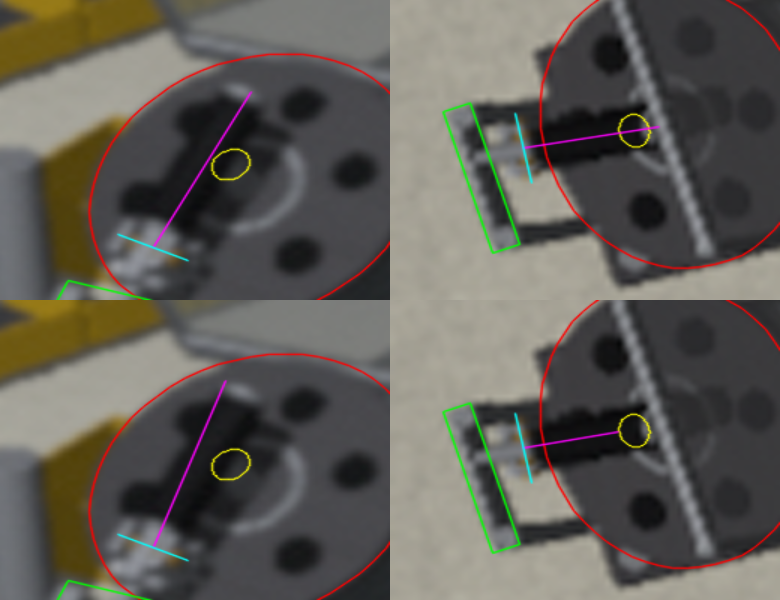

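```bash
cat >> h.py <<'E'
from scipy.spatial.transform import Rotation as Rn
def tool_R(s=1):  # columns: tool x,y,z
    z=-F[:,2];y=s*F[:,1];return np.c_[np.cross(y,z),y,z]
def st():
    s=arm.observe();return s,np.array(s["position"]),Rn.from_rotvec(s["ee_rot"])
def rel(target,Rt):
    s,p,R=st();d=R.inv().apply(target-p)*100
    rv=(R.inv()*Rn.from_matrix(Rt)).as_rotvec()
    print("t",round(s["clock"],2),"p",p.round(4),"w",round(s["width"],3),"F",s["force"].round(1),"T",s["ft_torque"].round(2),"q",s["joints"].round(2))
    print(" cm in tool",d.round(2)," turn units",(np.degrees(rv)/6).round(2))
def hwst():
    s,p,R=st();x=(p+.003*R.as_matrix()[:,2]-O)@F*1000
    print("t",round(s["clock"],2),"grasp pt hw mm",x.round(1),"F hw",(s["force"]@F).round(1),"T",s["ft_torque"].round(2),"w",round(s["width"],3),
     "a",round(float(np.arctan2(x[1],-x[0])),3),"r",round(float(np.hypot(x[0],x[1])),1))
    return x
E
python3 - <<'E'
from h import *
s,p,R=st();print(R.as_matrix().round(2))
a=.12
g=lambda r,z:hw(-np.cos(a)*r,np.sin(a)*r,z)
for sg in(1,-1):
    Rt=tool_R(sg);print(sg,Rt.round(2))
    rel(g(-.016,.050+.12)-.003*Rt[:,2],Rt)
E
```

```text
[[ 0.92  0.4  -0.  ]
 [ 0.4  -0.92  0.  ]
 [-0.   -0.   -1.  ]]
1 [[-0.22  0.96  0.17]
 [ 0.76  0.27 -0.59]
 [-0.62  0.   -0.79]]
t 0.1 p [ 0.2516 -0.5716  0.248 ] w 0.997 F [-0.1  1.  -0.4] T [-0.04  0.03  0.02] q [ 1.05  0.44  0.02  1.57 -0.01  1.13 -0.08]
 cm in tool [ 57.32 -54.58  -1.74]  turn units [ -4.54  -5.2  -13.15]
-1 [[ 0.22 -0.96  0.17]
 [-0.76 -0.27 -0.59]
 [ 0.62 -0.   -0.79]]
t 0.1 p [ 0.2516 -0.5716  0.248 ] w 0.997 F [-0.1  1.  -0.4] T [-0.04  0.03  0.02] q [ 1.05  0.44  0.02  1.57 -0.01  1.13 -0.08]
 cm in tool [ 57.32 -54.58  -1.74]  turn units [-5.39  4.71 15.64]
```

Emit:
step_arm([
  {"tx":2.2,"ty":-2.2,"tz":-2.6,"hand":1},
  {"tx":2.2,"ty":-2.2,"tz":-2.6,"hand":1},
  {"tx":2.2,"ty":-2.2,"tz":-2.6,"hand":1},
  {"tx":2.2,"ty":-2.2,"tz":-2.6,"hand":1},
  {"tx":2.2,"ty":-2.2,"tz":-2.6,"hand":1},
  {"tx":2.2,"ty":-2.2,"tz":-2.6,"hand":1},
  {"tx":2.2,"ty":-2.2,"tz":-2.6,"hand":1},
  {"tx":2.2,"ty":-2.2,"tz":-2.6,"hand":1},
  {"tx":2.2,"ty":-2.2,"tz":-2.6,"hand":1},
  {"tx":2.2,"ty":-2.2,"tz":-2.6,"hand":1},
])

```text
invalid input at $.plan[0]: expected keys wx, wy, wz, tx, ty, tz, hand
```

```bash
cat >> h.py <<'E'
def tool_Ra(a):
    z=-F[:,2];y=F@np.array([np.sin(a),np.cos(a),0]);return np.c_[np.cross(y,z),y,z]
E
python3 - <<'E'
from h import *
from scipy.optimize import least_squares
a=np.load("side0.npz");P=((back("side",a["d"])-O)@F)[210:252,262:296].reshape(-1,3)
Q=P[(P[:,2]>45)&0==1] if 0 else P[(P[:,2]>.048)&(P[:,2]<.08)&(P[:,0]>-.04)&(P[:,0]<.026)&(abs(P[:,1])<.03)]
print(len(Q))
def f(p):
    d=np.array([1,p[1],p[3]]);d/=np.linalg.norm(d);c=np.array([0,p[0],p[2]])
    v=Q-c;v=v-np.outer(v@d,d);return np.linalg.norm(v,axis=1)-.012
r=least_squares(f,[0,-.1,.05,.05],loss='soft_l1',f_scale=.002);print(r.x,np.abs(r.fun).mean())
rel(hw(0.016,0,.17),tool_Ra(.12))
E
```

```text
223
[-0.00020032 -0.12567129  0.05639494  0.07859478] 0.0013400806609507627
t 0.1 p [ 0.2516 -0.5716  0.248 ] w 0.997 F [-0.1  1.  -0.4] T [-0.04  0.03  0.02] q [ 1.05  0.44  0.02  1.57 -0.01  1.13 -0.08]
 cm in tool [ 57.49 -54.36  -1.51]  turn units [ -4.78  -4.85 -12.05]
```

Emit:
step_arm([
  {"wx":0,"wy":0,"wz":0,"tx":2.2,"ty":-2.2,"tz":-2.6,"hand":1},
  {"wx":0,"wy":0,"wz":0,"tx":2.2,"ty":-2.2,"tz":-2.6,"hand":1},
  {"wx":0,"wy":0,"wz":0,"tx":2.2,"ty":-2.2,"tz":-2.6,"hand":1},
  {"wx":0,"wy":0,"wz":0,"tx":2.2,"ty":-2.2,"tz":-2.6,"hand":1},
  {"wx":0,"wy":0,"wz":0,"tx":2.2,"ty":-2.2,"tz":-2.6,"hand":1},
  {"wx":0,"wy":0,"wz":0,"tx":2.2,"ty":-2.2,"tz":-2.6,"hand":1},
  {"wx":0,"wy":0,"wz":0,"tx":2.2,"ty":-2.2,"tz":-2.6,"hand":1},
  {"wx":0,"wy":0,"wz":0,"tx":2.2,"ty":-2.2,"tz":-2.6,"hand":1},
  {"wx":0,"wy":0,"wz":0,"tx":2.2,"ty":-2.2,"tz":-2.6,"hand":1},
  {"wx":0,"wy":0,"wz":0,"tx":2.2,"ty":-2.2,"tz":-2.6,"hand":1},
])

```text
clock: 0.93
position: [0.3645, -0.2803, 0.5099]
ee_rot: [3.074, 0.647, -0.0]
force: [1.8, 0.2, 0.1]
width: 0.998
```

```bash
cat > r.py <<'E'
from h import *
import sys
x,y,z=[float(v)/1000 for v in sys.argv[1:4]]
Rt=tool_Ra(float(sys.argv[4]) if len(sys.argv)>4 else .126)
rel(hw(x,y,z)-.003*Rt[:,2],Rt);hwst()
E
python3 r.py 16 -2 170
```

```text
t 0.93 p [ 0.3645 -0.2803  0.5099] w 0.998 F [1.8 0.2 0.1] T [ 0.02 -0.07 -0.03] q [ 0.67  0.06 -0.15  1.44  0.01  1.64 -0.63]
 cm in tool [ 35.25 -32.45  24.36]  turn units [ -4.78  -4.83 -12.  ]
t 0.93 grasp pt hw mm [ 455.4 -306.9  135.2] F hw [ 0.3  1.7 -0.1] T [ 0.02 -0.07 -0.03] w 0.998 a -2.549 r 549.2
```

Emit:
step_arm([
  {"wx":0,"wy":0,"wz":0,"tx":3.0,"ty":-2.8,"tz":0,"hand":1},
  {"wx":0,"wy":0,"wz":0,"tx":3.0,"ty":-2.8,"tz":0,"hand":1},
  {"wx":0,"wy":0,"wz":0,"tx":3.0,"ty":-2.8,"tz":0,"hand":1},
  {"wx":0,"wy":0,"wz":0,"tx":3.0,"ty":-2.8,"tz":0,"hand":1},
  {"wx":0,"wy":0,"wz":0,"tx":3.0,"ty":-2.8,"tz":0,"hand":1},
  {"wx":0,"wy":0,"wz":0,"tx":3.0,"ty":-2.8,"tz":0,"hand":1},
  {"wx":0,"wy":0,"wz":0,"tx":3.0,"ty":-2.8,"tz":0,"hand":1},
  {"wx":0,"wy":0,"wz":0,"tx":3.0,"ty":-2.8,"tz":0,"hand":1},
  {"wx":0,"wy":0,"wz":0,"tx":3.0,"ty":-2.8,"tz":0,"hand":1},
  {"wx":0,"wy":0,"wz":0,"tx":3.0,"ty":-2.8,"tz":0,"hand":1},
])

```text
clock: 1.77
position: [0.5266, 0.0969, 0.5085]
ee_rot: [3.074, 0.646, -0.0]
force: [1.0, -0.9, 0.3]
width: 1.002
```

Emit:
step_arm([
  {"wx":-0.35,"wy":-0.35,"wz":-0.87,"tx":0,"ty":0,"tz":0,"hand":1},
  {"wx":-0.35,"wy":-0.35,"wz":-0.87,"tx":0,"ty":0,"tz":0,"hand":1},
  {"wx":-0.35,"wy":-0.35,"wz":-0.87,"tx":0,"ty":0,"tz":0,"hand":1},
  {"wx":-0.35,"wy":-0.35,"wz":-0.87,"tx":0,"ty":0,"tz":0,"hand":1},
  {"wx":-0.35,"wy":-0.35,"wz":-0.87,"tx":0,"ty":0,"tz":0,"hand":1},
  {"wx":-0.35,"wy":-0.35,"wz":-0.87,"tx":0,"ty":0,"tz":0,"hand":1},
  {"wx":-0.35,"wy":-0.35,"wz":-0.87,"tx":0,"ty":0,"tz":0,"hand":1},
  {"wx":-0.35,"wy":-0.35,"wz":-0.87,"tx":0,"ty":0,"tz":0,"hand":1},
  {"wx":-0.35,"wy":-0.35,"wz":-0.87,"tx":0,"ty":0,"tz":0,"hand":1},
  {"wx":-0.35,"wy":-0.35,"wz":-0.87,"tx":0,"ty":0,"tz":0,"hand":1},
])

```text
clock: 2.6
position: [0.5265, 0.0953, 0.5082]
ee_rot: [2.104, 1.686, -0.379]
force: [-1.3, -0.3, 0.1]
width: 1.0
```

```bash
python3 r.py 16 -2 170
```

```text
t 2.6 p [0.5265 0.0953 0.5082] w 1.0 F [-1.3 -0.3  0.1] T [0.57 0.01 0.03] q [-0.13  0.33 -0.64  1.26  0.61  1.9  -0.88]
 cm in tool [17.23 -1.85 18.3 ]  turn units [-1.28 -1.29 -3.26]
t 2.6 grasp pt hw mm [206.2 -48.4 328.3] F hw [ 0.  -1.3  0.1] T [0.57 0.01 0.03] w 1.0 a -2.911 r 211.8
```

Emit:
step_arm([
  {"wx":-0.32,"wy":-0.32,"wz":-0.82,"tx":0,"ty":0,"tz":0,"hand":1},
  {"wx":-0.32,"wy":-0.32,"wz":-0.82,"tx":0,"ty":0,"tz":0,"hand":1},
  {"wx":-0.32,"wy":-0.32,"wz":-0.82,"tx":0,"ty":0,"tz":0,"hand":1},
  {"wx":-0.32,"wy":-0.32,"wz":-0.82,"tx":0,"ty":0,"tz":0,"hand":1},
  {"wx":0,"wy":0,"wz":0,"tx":2.8,"ty":-0.3,"tz":0,"hand":1},
  {"wx":0,"wy":0,"wz":0,"tx":2.8,"ty":-0.3,"tz":0,"hand":1},
  {"wx":0,"wy":0,"wz":0,"tx":2.8,"ty":0,"tz":0,"hand":1},
  {"wx":0,"wy":0,"wz":0,"tx":2.8,"ty":0,"tz":0,"hand":1},
  {"wx":0,"wy":0,"wz":0,"tx":2.8,"ty":0,"tz":0,"hand":1},
  {"wx":0,"wy":0,"wz":0,"tx":2.8,"ty":0,"tz":0,"hand":1},
])

```text
clock: 3.43
position: [0.5048, 0.2273, 0.4049]
ee_rot: [1.663, 1.931, -0.481]
force: [-0.0, -0.3, 0.3]
width: 0.996
```

```bash
python3 r.py 16 -2 170
```

```text
t 3.43 p [0.5048 0.2273 0.4049] w 0.996 F [-0.  -0.3  0.3] T [ 0.71  0.04 -0.  ] q [-0.39  0.47 -0.72  1.41  0.76  1.87 -0.95]
 cm in tool [ 2.57  2.77 15.86]  turn units [-0.01 -0.02 -0.03]
t 3.43 grasp pt hw mm [ 38.3 -32.7 328.6] F hw [ 0.4 -0.1  0.1] T [ 0.71  0.04 -0.  ] w 0.996 a -2.436 r 50.3
```

Emit:
step_arm([
  {"wx":0,"wy":0,"wz":0,"tx":0.6,"ty":0.7,"tz":2.8,"hand":1},
  {"wx":0,"wy":0,"wz":0,"tx":0.6,"ty":0.7,"tz":2.8,"hand":1},
  {"wx":0,"wy":0,"wz":0,"tx":0.6,"ty":0.7,"tz":2.8,"hand":1},
  {"wx":0,"wy":0,"wz":0,"tx":0.6,"ty":0.7,"tz":2.8,"hand":1},
  {"wx":0,"wy":0,"wz":0,"tx":0,"ty":0,"tz":2.4,"hand":1},
  {"wx":0,"wy":0,"wz":0,"tx":0,"ty":0,"tz":2,"hand":1},
  {"wx":0,"wy":0,"wz":0,"tx":0,"ty":0,"tz":0,"hand":1},
  {"wx":0,"wy":0,"wz":0,"tx":0,"ty":0,"tz":0,"hand":1},
  {"wx":0,"wy":0,"wz":0,"tx":0,"ty":0,"tz":0,"hand":1},
  {"wx":0,"wy":0,"wz":0,"tx":0,"ty":0,"tz":0,"hand":1},
])

```text
clock: 4.27
position: [0.5566, 0.1599, 0.2716]
ee_rot: [1.662, 1.932, -0.477]
force: [-1.0, -0.2, 0.4]
width: 1.002
```

```bash
python3 r.py 16 -2 54; python3 - <<'E'
from h import *
o=[]
for n,b in(("side",(140,300,220,370)),("top",(130,270,220,390))):
    p,d=arm.get_image(n);q=p[b[0]:b[1],b[2]:b[3],::-1];o.append(cv2.resize(q,(400,400*q.shape[0]//q.shape[1]),interpolation=cv2.INTER_CUBIC)[:329])
h=min(len(x) for x in o);cv2.imwrite("pics/pre.png",np.hstack([x[:h] for x in o]))
E
```

```text
t 4.27 p [0.5566 0.1599 0.2716] w 1.002 F [-1.  -0.2  0.4] T [ 0.71  0.11 -0.03] q [-0.26  0.56 -0.69  1.61  0.84  1.6  -1.01]
 cm in tool [ 0.2  -0.11 12.09]  turn units [ 0.02 -0.04 -0.03]
t 4.27 grasp pt hw mm [ 18.6  -1.4 174.9] F hw [ 0.2 -1.   0.3] T [ 0.71  0.11 -0.03] w 1.002 a -3.068 r 18.6
```

View pics/pre.png

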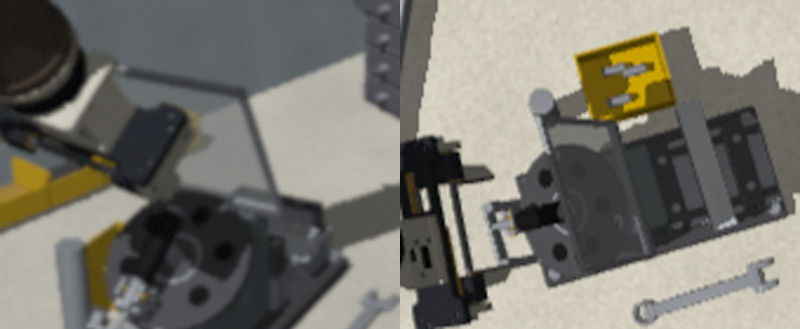

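```bash
python3 - <<'E'
from h import *
for y in(-.046,.046,0): print(proj("top",hw(.0186,y-.0014,.156)), (proj("top",hw(.0186,y-.0014,.156))-[220,130])*400/170+[400,0])
E
```

```text
[[265.10026509 241.72218326]] [[506.11827079 262.87572533]]
[[254.92584772 206.85240337]] [[482.17846523 180.82918441]]
[[260.0011853  224.24660864]] [[494.12043599 221.75672622]]
```

Emit:
step_arm([
  {"wx":0,"wy":0,"wz":0,"tx":0.1,"ty":0,"tz":2,"hand":1},
  {"wx":0,"wy":0,"wz":0,"tx":0.1,"ty":-0.1,"tz":2,"hand":1},
  {"wx":0,"wy":0,"wz":0,"tx":0,"ty":0,"tz":2,"hand":1},
  {"wx":0,"wy":0,"wz":0,"tx":0,"ty":0,"tz":2,"hand":1},
  {"wx":0,"wy":0,"wz":0,"tx":0,"ty":0,"tz":2,"hand":1},
  {"wx":0,"wy":0,"wz":0,"tx":0,"ty":0,"tz":1,"hand":1},
  {"wx":0,"wy":0,"wz":0,"tx":0,"ty":0,"tz":0.5,"hand":1},
  {"wx":0,"wy":0,"wz":0,"tx":0,"ty":0,"tz":0.3,"hand":1},
  {"wx":0,"wy":0,"wz":0,"tx":0,"ty":0,"tz":0,"hand":1},
  {"wx":0,"wy":0,"wz":0,"tx":0,"ty":0,"tz":0,"hand":1},
])

```text
clock: 5.2
position: [0.5755, 0.0912, 0.1767]
ee_rot: [1.662, 1.931, -0.478]
force: [-0.7, 0.6, 0.0]
width: 1.003
```

```bash
python3 r.py 16 -2 55
```

```text
t 5.2 p [0.5755 0.0912 0.1767] w 1.003 F [-0.7  0.6  0. ] T [0.65 0.07 0.02] q [-0.17  0.63 -0.65  1.76  0.94  1.41 -1.07]
 cm in tool [0.03 0.   0.12]  turn units [ 0.01 -0.03 -0.03]
t 5.2 grasp pt hw mm [16.3 -2.  56.2] F hw [-0.6 -0.5  0.5] T [0.65 0.07 0.02] w 1.003 a -3.017 r 16.4
```

Emit:
step_arm([
  {"wx":0,"wy":0,"wz":0,"tx":0,"ty":0,"tz":0,"hand":0},
  {"wx":0,"wy":0,"wz":0,"tx":0,"ty":0,"tz":0,"hand":0},
  {"wx":0,"wy":0,"wz":0,"tx":0,"ty":0,"tz":0,"hand":0},
  {"wx":0,"wy":0,"wz":0,"tx":0,"ty":0,"tz":0,"hand":0},
  {"wx":0,"wy":0,"wz":0,"tx":0,"ty":0,"tz":0,"hand":0},
  {"wx":0,"wy":0,"wz":0,"tx":0,"ty":0,"tz":0,"hand":0},
  {"wx":0,"wy":0,"wz":0,"tx":0,"ty":0,"tz":0,"hand":0},
  {"wx":0,"wy":0,"wz":0,"tx":0,"ty":0,"tz":0,"hand":0},
  {"wx":0,"wy":0,"wz":0,"tx":0,"ty":0,"tz":0,"hand":0},
  {"wx":0,"wy":0,"wz":0,"tx":0,"ty":0,"tz":0,"hand":0},
], force=12)

```text
clock: 6.03
position: [0.5753, 0.0901, 0.1759]
ee_rot: [1.663, 1.931, -0.48]
force: [-0.3, 0.2, 0.4]
width: 0.325
```

```bash
python3 r.py 16 -2 55
```

```text
t 6.03 p [0.5753 0.0901 0.1759] w 0.325 F [-0.3  0.2  0.4] T [ 0.69  0.07 -0.02] q [-0.17  0.63 -0.64  1.76  0.94  1.41 -1.07]
 cm in tool [0.07 0.05 0.  ]  turn units [-0.   -0.03 -0.03]
t 6.03 grasp pt hw mm [16.6 -2.5 55. ] F hw [ 0.1 -0.2  0.5] T [ 0.69  0.07 -0.02] w 0.325 a -2.989 r 16.8
```

Emit:
step_arm([
  {"wx":0,"wy":0,"wz":0,"tx":0,"ty":0,"tz":0,"hand":0},
  {"wx":0,"wy":0,"wz":0,"tx":0,"ty":0,"tz":0,"hand":0},
  {"wx":0,"wy":0,"wz":0,"tx":0,"ty":0,"tz":0,"hand":0},
  {"wx":0,"wy":0,"wz":0,"tx":0,"ty":0,"tz":0,"hand":0},
  {"wx":0,"wy":0,"wz":0,"tx":0,"ty":0,"tz":0,"hand":0},
  {"wx":0,"wy":0,"wz":0,"tx":0,"ty":0,"tz":0,"hand":0},
  {"wx":0,"wy":0,"wz":0,"tx":0,"ty":0,"tz":0,"hand":0},
  {"wx":0,"wy":0,"wz":0,"tx":0,"ty":0,"tz":0,"hand":0},
  {"wx":0,"wy":0,"wz":0,"tx":0,"ty":0,"tz":0,"hand":0},
  {"wx":0,"wy":0,"wz":0,"tx":0,"ty":0,"tz":0,"hand":0},
], force=12)

```text
clock: 6.87
position: [0.5755, 0.09, 0.176]
ee_rot: [1.663, 1.931, -0.48]
force: [3.6, -0.2, 0.9]
width: 0.252
```

```bash
python3 r.py 16 -2 55; python3 - <<'E'
import numpy as np
# swing path: x along tool (uphill=?), th from th0 to 1.60 ; rows
th0=.07
th=np.linspace(th0,1.585,21)
x=-58+74*np.cos(th);z=50+74*np.sin(th)
print(np.c_[th[1:],np.diff(x)/10,np.diff(z)/10].round(2))
from h import *
print(tool_Ra(.126).T@F)
E
```

```text
t 6.87 p [0.5755 0.09   0.176 ] w 0.252 F [ 3.6 -0.2  0.9] T [ 0.65 -0.32  0.24] q [-0.17  0.63 -0.64  1.76  0.94  1.41 -1.07]
 cm in tool [0.08 0.03 0.  ]  turn units [-0.   -0.03 -0.03]
t 6.87 grasp pt hw mm [16.7 -2.4 55. ] F hw [1.5 3.4 0. ] T [ 0.65 -0.32  0.24] w 0.252 a -2.999 r 16.9
[[ 0.15 -0.06  0.56]
 [ 0.22 -0.1   0.55]
 [ 0.3  -0.14  0.54]
 [ 0.37 -0.18  0.53]
 [ 0.45 -0.22  0.51]
 [ 0.52 -0.26  0.5 ]
 [ 0.6  -0.3   0.47]
 [ 0.68 -0.33  0.45]
 [ 0.75 -0.37  0.42]
 [ 0.83 -0.4   0.39]
 [ 0.9  -0.43  0.36]
 [ 0.98 -0.45  0.33]
 [ 1.05 -0.48  0.29]
 [ 1.13 -0.5   0.26]
 [ 1.21 -0.52  0.22]
 [ 1.28 -0.53  0.18]
 [ 1.36 -0.54  0.14]
 [ 1.43 -0.55  0.1 ]
 [ 1.51 -0.56  0.06]
 [ 1.58 -0.56  0.01]]
[[-9.92072496e-01  1.25666869e-01 -1.03352842e-16]
 [ 1.25666869e-01  9.92072496e-01  2.18111221e-17]
 [-3.17256071e-17 -2.15618365e-17 -1.00000000e+00]]
```

Emit:
step_arm([
  {"wx":0,"wy":0,"wz":0,"tx":0.06,"ty":0,"tz":-0.56,"hand":0},
  {"wx":0,"wy":0,"wz":0,"tx":0.1,"ty":0,"tz":-0.55,"hand":0},
  {"wx":0,"wy":0,"wz":0,"tx":0.14,"ty":0,"tz":-0.54,"hand":0},
  {"wx":0,"wy":0,"wz":0,"tx":0.18,"ty":0,"tz":-0.53,"hand":0},
  {"wx":0,"wy":0,"wz":0,"tx":0.22,"ty":0,"tz":-0.51,"hand":0},
  {"wx":0,"wy":0,"wz":0,"tx":0.26,"ty":0,"tz":-0.5,"hand":0},
  {"wx":0,"wy":0,"wz":0,"tx":0.3,"ty":0,"tz":-0.47,"hand":0},
  {"wx":0,"wy":0,"wz":0,"tx":0.33,"ty":0,"tz":-0.45,"hand":0},
  {"wx":0,"wy":0,"wz":0,"tx":0.37,"ty":0,"tz":-0.42,"hand":0},
  {"wx":0,"wy":0,"wz":0,"tx":0.4,"ty":0,"tz":-0.39,"hand":0},
])

```text
clock: 7.7
position: [0.5649, 0.1379, 0.2008]
ee_rot: [1.663, 1.93, -0.48]
force: [3.7, -2.8, 1.1]
width: 0.257
```

```bash
python3 r.py -7 -2 104; python3 - <<'E'
from h import *
p,d=arm.get_image("side");b=(140,300,220,370)
cv2.imwrite("pics/sw1.png",cv2.resize(p[b[0]:b[1],b[2]:b[3],::-1],None,fx=4,fy=3.7,interpolation=cv2.INTER_CUBIC))
E
```

```text
t 7.7 p [0.5649 0.1379 0.2008] w 0.257 F [ 3.7 -2.8  1.1] T [ 0.19 -0.51  0.3 ] q [-0.24  0.63 -0.66  1.7   0.9   1.49 -1.08]
 cm in tool [ 0.01 -0.26  0.07]  turn units [-0.   -0.02 -0.03]
t 7.7 grasp pt hw mm [ -6.6   0.6 104.7] F hw [ 3.6  2.8 -1.4] T [ 0.19 -0.51  0.3 ] w 0.257 a 0.087 r 6.6
```

View pics/sw1.png

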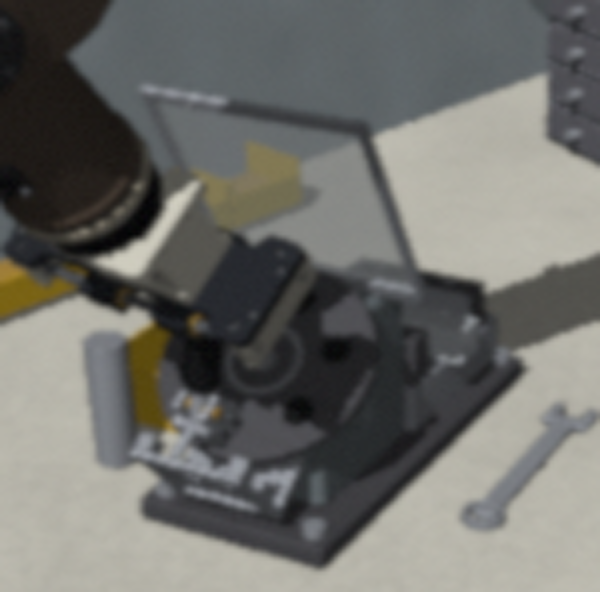

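Handle is lifting (sleeve at ~(205,365) follows the fingers). Continue the swing.

Emit:
step_arm([
  {"wx":0,"wy":0,"wz":0,"tx":0.43,"ty":0,"tz":-0.36,"hand":0},
  {"wx":0,"wy":0,"wz":0,"tx":0.45,"ty":0,"tz":-0.33,"hand":0},
  {"wx":0,"wy":0,"wz":0,"tx":0.48,"ty":0,"tz":-0.29,"hand":0},
  {"wx":0,"wy":0,"wz":0,"tx":0.5,"ty":0,"tz":-0.26,"hand":0},
  {"wx":0,"wy":0,"wz":0,"tx":0.52,"ty":0,"tz":-0.22,"hand":0},
  {"wx":0,"wy":0,"wz":0,"tx":0.53,"ty":0,"tz":-0.18,"hand":0},
  {"wx":0,"wy":0,"wz":0,"tx":0.54,"ty":0,"tz":-0.14,"hand":0},
  {"wx":0,"wy":0,"wz":0,"tx":0.55,"ty":0,"tz":-0.1,"hand":0},
  {"wx":0,"wy":0,"wz":0,"tx":0.5,"ty":0,"tz":-0.06,"hand":0},
  {"wx":0,"wy":0,"wz":0,"tx":0.4,"ty":0,"tz":-0.01,"hand":0},
])

```text
clock: 8.58
position: [0.5571, 0.1889, 0.1858]
ee_rot: [1.662, 1.932, -0.479]
force: [3.5, 0.3, 5.6]
width: 0.258
```

```bash
python3 r.py -58.5 7.4 124
```

```text
t 8.58 p [0.5571 0.1889 0.1858] w 0.258 F [3.5 0.3 5.6] T [ 0.03 -0.66  0.45] q [-0.33  0.68 -0.66  1.65  0.89  1.52 -1.14]
 cm in tool [0.24 0.01 0.04]  turn units [ 0.   -0.03 -0.03]
t 8.58 grasp pt hw mm [-56.2   7.  124.4] F hw [4.  3.4 4. ] T [ 0.03 -0.66  0.45] w 0.258 a 0.125 r 56.6
```

Emit:
step_arm([
  {"wx":0,"wy":0,"wz":0,"tx":0.15,"ty":0,"tz":0,"hand":0},
  {"wx":0,"wy":0,"wz":0,"tx":0.1,"ty":0,"tz":0,"hand":0},
  {"wx":0,"wy":0,"wz":0,"tx":0.1,"ty":0,"tz":0,"hand":0},
  {"wx":0,"wy":0,"wz":0,"tx":0.05,"ty":0,"tz":0,"hand":0},
  {"wx":0,"wy":0,"wz":0,"tx":0,"ty":0,"tz":0,"hand":0},
  {"wx":0,"wy":0,"wz":0,"tx":0,"ty":0,"tz":0,"hand":0},
  {"wx":0,"wy":0,"wz":0,"tx":0,"ty":0,"tz":0,"hand":0},
  {"wx":0,"wy":0,"wz":0,"tx":0,"ty":0,"tz":0,"hand":0},
  {"wx":0,"wy":0,"wz":0,"tx":0,"ty":0,"tz":0,"hand":0},
  {"wx":0,"wy":0,"wz":0,"tx":0,"ty":0,"tz":0,"hand":0},
])

```text
clock: 9.42
position: [0.5568, 0.1915, 0.1837]
ee_rot: [1.663, 1.931, -0.479]
force: [2.7, 1.3, 5.1]
width: 0.26
```

```bash
python3 r.py -58.5 7.4 124;  python3 - <<'E'
from h import *
for n,b in(("side",(140,300,220,370)),("top",(150,260,215,345))):
    p,d=arm.get_image(n);cv2.imwrite(f"pics/out_{n}.png",cv2.resize(p[b[0]:b[1],b[2]:b[3],::-1],None,fx=4,fy=3.7,interpolation=cv2.INTER_CUBIC))
E
```

```text
t 9.42 p [0.5568 0.1915 0.1837] w 0.26 F [2.7 1.3 5.1] T [ 0.22 -0.66  0.42] q [-0.33  0.69 -0.66  1.65  0.89  1.52 -1.15]
 cm in tool [-0.1   0.01  0.04]  turn units [ 0.   -0.03 -0.03]
t 9.42 grasp pt hw mm [-59.5   7.5 124.4] F hw [2.7 3.  4.3] T [ 0.22 -0.66  0.42] w 0.26 a 0.125 r 60.0
```

View pics/out_side.png

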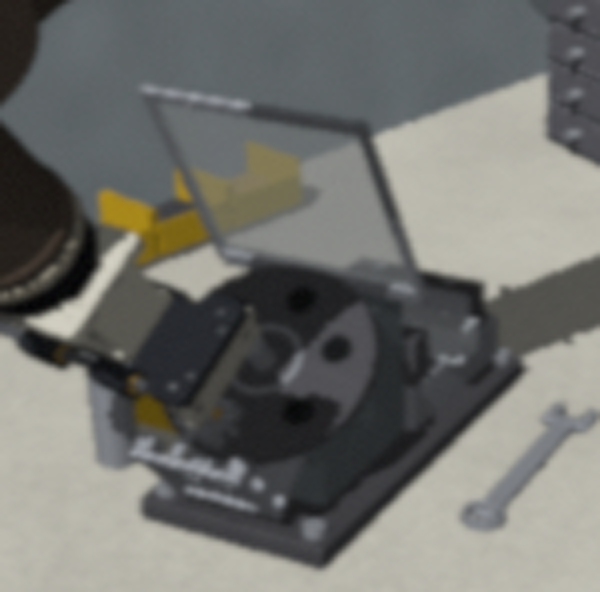

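Emit:
step_arm([
  {"wx":0,"wy":0,"wz":0,"tx":0.1,"ty":0,"tz":0,"hand":0},
  {"wx":0,"wy":0,"wz":0,"tx":0.1,"ty":0,"tz":0,"hand":0},
  {"wx":0,"wy":0,"wz":0,"tx":0.1,"ty":0,"tz":0,"hand":0},
  {"wx":0,"wy":0,"wz":0,"tx":0,"ty":0,"tz":0,"hand":0},
  {"wx":0,"wy":0,"wz":0,"tx":0,"ty":0,"tz":0,"hand":0},
  {"wx":0,"wy":0,"wz":0,"tx":0,"ty":0,"tz":0,"hand":0},
  {"wx":0,"wy":0,"wz":0,"tx":0,"ty":0,"tz":0,"hand":0},
  {"wx":0,"wy":0,"wz":0,"tx":0,"ty":0,"tz":0,"hand":0},
  {"wx":0,"wy":0,"wz":0,"tx":0,"ty":0,"tz":0,"hand":0},
  {"wx":0,"wy":0,"wz":0,"tx":0,"ty":0,"tz":0,"hand":0},
])

```text
clock: 10.35
position: [0.5565, 0.1938, 0.1819]
ee_rot: [1.663, 1.931, -0.479]
force: [3.4, 1.9, 4.7]
width: 0.258
```

```bash
python3 r.py -58.5 7.4 124
```

```text
t 10.35 p [0.5565 0.1938 0.1819] w 0.258 F [3.4 1.9 4.7] T [ 0.27 -0.67  0.53] q [-0.34  0.69 -0.66  1.65  0.89  1.52 -1.15]
 cm in tool [-0.39  0.01  0.02]  turn units [-0.   -0.03 -0.03]
t 10.35 grasp pt hw mm [-62.4   7.8 124.2] F hw [2.2 3.7 4.3] T [ 0.27 -0.67  0.53] w 0.258 a 0.125 r 62.9
```

View pics/out_top.png

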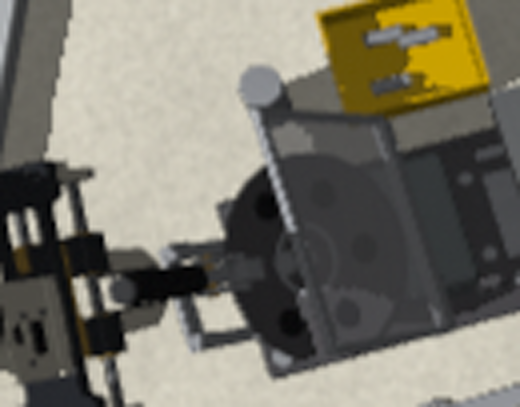

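Emit:
step_arm([
  {"wx":0,"wy":0,"wz":0,"tx":0.1,"ty":0,"tz":0,"hand":0},
  {"wx":0,"wy":0,"wz":0,"tx":0.1,"ty":0,"tz":0,"hand":0},
  {"wx":0,"wy":0,"wz":0,"tx":0.1,"ty":0,"tz":0,"hand":0},
  {"wx":0,"wy":0,"wz":0,"tx":0,"ty":0,"tz":0,"hand":0},
  {"wx":0,"wy":0,"wz":0,"tx":0,"ty":0,"tz":0,"hand":0},
  {"wx":0,"wy":0,"wz":0,"tx":0,"ty":0,"tz":0,"hand":0},
  {"wx":0,"wy":0,"wz":0,"tx":0,"ty":0,"tz":0,"hand":0},
  {"wx":0,"wy":0,"wz":0,"tx":0,"ty":0,"tz":0,"hand":0},
  {"wx":0,"wy":0,"wz":0,"tx":0,"ty":0,"tz":0,"hand":0},
  {"wx":0,"wy":0,"wz":0,"tx":0,"ty":0,"tz":0,"hand":0},
])

```text
clock: 11.18
position: [0.5563, 0.1958, 0.18]
ee_rot: [1.663, 1.931, -0.48]
force: [3.5, 0.5, 5.0]
width: 0.257
```

```bash
python3 r.py -58.5 7.4 124; python3 - <<'E'
from h import *
p,d=arm.get_image("top")
b=(190,250,230,320);S=8
im=cv2.resize(p[b[0]:b[1],b[2]:b[3],::-1],None,fx=S,fy=S,interpolation=cv2.INTER_CUBIC)
def dr(P,c):
    q=(proj("top",np.array(P))-[b[2],b[0]]+.5)*S;cv2.polylines(im,[q.round().astype(np.int32)],False,c,1,cv2.LINE_AA)
a=.126
for th,c in((1.5,(0,255,0)),(1.6,(0,0,255))):
    r=.058-.093*np.cos(th);dr([hw(-.058*np.cos(a),.058*np.sin(a),.05),hw(-r*np.cos(a),r*np.sin(a),.05+.093*np.sin(th))],c)
cv2.imwrite("pics/out2.png",im)
E
```

```text
t 11.18 p [0.5563 0.1958 0.18  ] w 0.257 F [3.5 0.5 5. ] T [ 0.31 -0.8   0.6 ] q [-0.34  0.69 -0.66  1.65  0.89  1.52 -1.15]
 cm in tool [-0.67  0.01 -0.  ]  turn units [-0.   -0.03 -0.03]
t 11.18 grasp pt hw mm [-65.1   8.2 124. ] F hw [3.4 3.5 3.6] T [ 0.31 -0.8   0.6 ] w 0.257 a 0.125 r 65.6
```

View pics/out2.png

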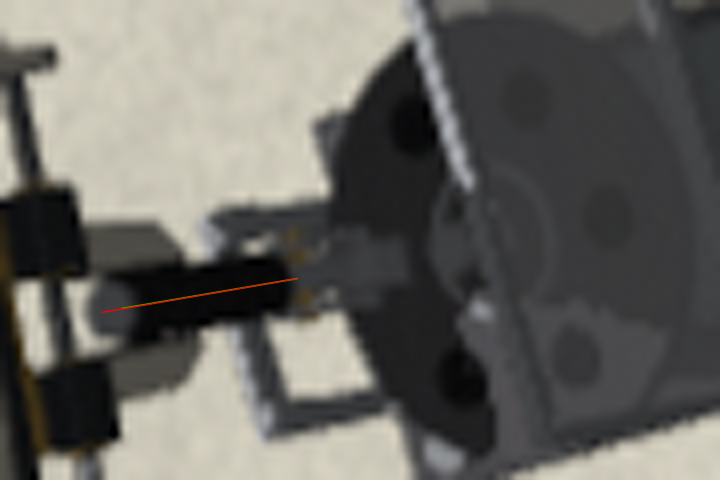

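```bash
python3 - <<'E'
from h import *
s,pp,R=st();R=R.as_matrix()
p,d=arm.get_image("top")
b=(190,250,230,320);S=8
im=cv2.resize(p[b[0]:b[1],b[2]:b[3],::-1],None,fx=S,fy=S,interpolation=cv2.INTER_CUBIC)
def dr(P,c):
    q=(proj("top",np.array(P))-[b[2],b[0]]+.5)*S;cv2.polylines(im,[q.round().astype(np.int32)],False,c,1,cv2.LINE_AA)
for y in(-.012,.012,-.03,.03):
    c=(0,255,255) if abs(y)<.02 else (255,255,0)
    L=[(-.0095,y,-.01),(.0095,y,-.01),(.0095,y,.022),(-.0095,y,.022),(-.0095,y,-.01)]
    dr([pp+R@np.array(l) for l in L],c)
a=.126
t=np.linspace(0,6.28,40)
for th,c in((1.5,(0,255,0)),(1.57,(255,0,255)),(1.68,(0,0,255))):
    r=.058-.093*np.cos(th);
    dr([hw(-r*np.cos(a)+.0105*np.cos(k),r*np.sin(a)+.0105*np.sin(k),.05+.093*np.sin(th)) for k in t],c)
cv2.imwrite("pics/out3.png",im)
E
```

```text
(no output)
```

View pics/out3.png

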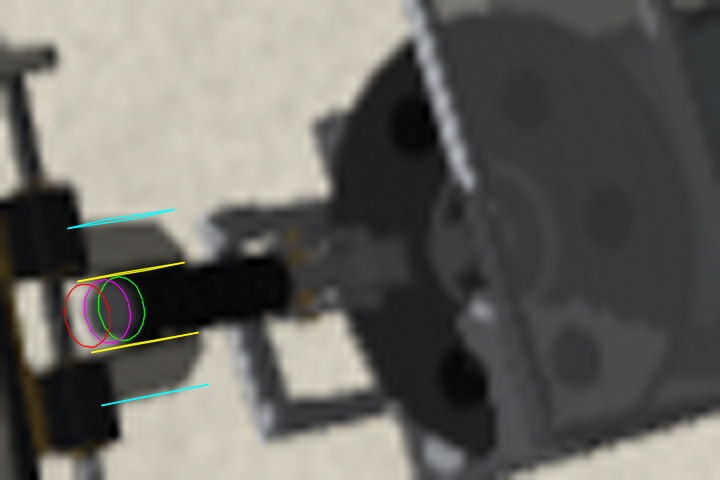

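Emit:
step_arm([
  {"wx":0,"wy":0,"wz":0,"tx":0,"ty":0,"tz":0,"hand":0.45},
  {"wx":0,"wy":0,"wz":0,"tx":0,"ty":0,"tz":0,"hand":0.45},
  {"wx":0,"wy":0,"wz":0,"tx":0,"ty":0,"tz":0,"hand":0.45},
  {"wx":0,"wy":0,"wz":0,"tx":0,"ty":0,"tz":0,"hand":0.45},
  {"wx":0,"wy":0,"wz":0,"tx":-0.3,"ty":0,"tz":0,"hand":0.45},
  {"wx":0,"wy":0,"wz":0,"tx":-0.3,"ty":0,"tz":0,"hand":0.45},
  {"wx":0,"wy":0,"wz":0,"tx":-0.1,"ty":0,"tz":0,"hand":0.45},
  {"wx":0,"wy":0,"wz":0,"tx":0,"ty":0,"tz":0,"hand":0.45},
  {"wx":0,"wy":0,"wz":0,"tx":0,"ty":0,"tz":0,"hand":0.45},
  {"wx":0,"wy":0,"wz":0,"tx":0,"ty":0,"tz":0,"hand":0.45},
])

```text
clock: 12.12
position: [0.5569, 0.1902, 0.1843]
ee_rot: [1.663, 1.931, -0.48]
force: [-0.1, -0.7, -0.1]
width: 0.449
```

```bash
python3 r.py -58.5 7.4 124; python3 - <<'E'
from h import *
s,pp,R=st();R=R.as_matrix()
p,d=arm.get_image("top");np.savez("t5.npz",p=p,d=d)
b=(190,250,230,320);S=8
im=cv2.resize(p[b[0]:b[1],b[2]:b[3],::-1],None,fx=S,fy=S,interpolation=cv2.INTER_CUBIC)
cv2.imwrite("pics/out4.png",im)
E
```

```text
t 12.12 p [0.5569 0.1902 0.1843] w 0.449 F [-0.1 -0.7 -0.1] T [ 0.67  0.1  -0.02] q [-0.33  0.68 -0.66  1.65  0.89  1.52 -1.15]
 cm in tool [0.03 0.02 0.  ]  turn units [-0.   -0.03 -0.03]
t 12.12 grasp pt hw mm [-58.2   7.2 124. ] F hw [ 0.4 -0.3 -0.4] T [ 0.67  0.1  -0.02] w 0.449 a 0.123 r 58.6
```

View pics/out4.png

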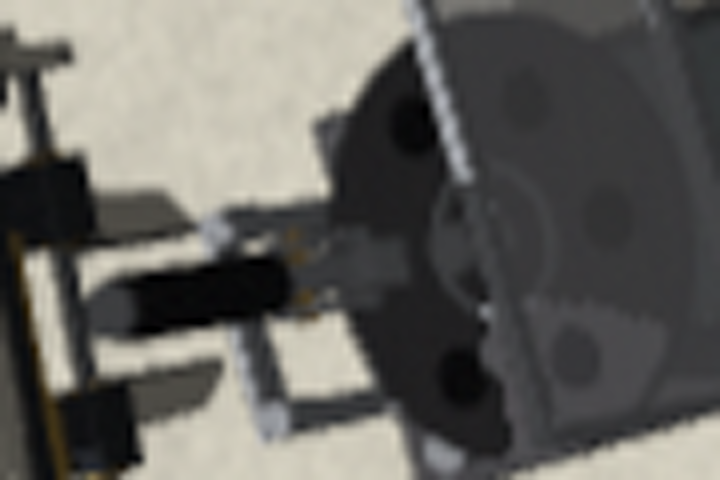

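Emit:
step_arm([
  {"wx":0,"wy":0,"wz":0,"tx":0,"ty":0,"tz":0,"hand":0},
  {"wx":0,"wy":0,"wz":0,"tx":0,"ty":0,"tz":0,"hand":0},
  {"wx":0,"wy":0,"wz":0,"tx":0,"ty":0,"tz":0,"hand":0},
  {"wx":0,"wy":0,"wz":0,"tx":0,"ty":0,"tz":0,"hand":0},
  {"wx":0,"wy":0,"wz":0,"tx":0,"ty":0,"tz":0,"hand":0},
  {"wx":0,"wy":0,"wz":0,"tx":0,"ty":0,"tz":0,"hand":0},
  {"wx":0,"wy":0,"wz":0,"tx":0,"ty":0,"tz":0,"hand":0},
  {"wx":0,"wy":0,"wz":0,"tx":0,"ty":0,"tz":0.1,"hand":0},
  {"wx":0,"wy":0,"wz":0,"tx":0,"ty":0,"tz":0.1,"hand":0},
  {"wx":0,"wy":0,"wz":0,"tx":0,"ty":0,"tz":0.1,"hand":0},
], force=50)

```text
clock: 13.0
position: [0.5574, 0.1895, 0.1828]
ee_rot: [1.663, 1.931, -0.478]
force: [-0.5, 3.8, 7.5]
width: 0.251
```

```bash
python3 r.py -58.5 7.4 106
```

```text
t 13.0 p [0.5574 0.1895 0.1828] w 0.251 F [-0.5  3.8  7.5] T [ 0.28 -0.11  0.04] q [-0.33  0.68 -0.66  1.65  0.89  1.52 -1.15]
 cm in tool [ 0.   -0.02  1.63]  turn units [ 0.01 -0.04 -0.03]
t 13.0 grasp pt hw mm [-58.4   7.5 122.3] F hw [1.7 0.6 8.2] T [ 0.28 -0.11  0.04] w 0.251 a 0.128 r 58.9
```

Pushing inwards builds 8 N axially. Push on.

Emit:
step_arm([
  {"wx":0,"wy":0,"wz":0,"tx":0,"ty":0,"tz":0.1,"hand":0},
  {"wx":0,"wy":0,"wz":0,"tx":0,"ty":0,"tz":0.15,"hand":0},
  {"wx":0,"wy":0,"wz":0,"tx":0,"ty":0,"tz":0.15,"hand":0},
  {"wx":0,"wy":0,"wz":0,"tx":0,"ty":0,"tz":0.15,"hand":0},
  {"wx":0,"wy":0,"wz":0,"tx":0,"ty":0,"tz":0.15,"hand":0},
  {"wx":0,"wy":0,"wz":0,"tx":0,"ty":0,"tz":0.15,"hand":0},
  {"wx":0,"wy":0,"wz":0,"tx":0,"ty":0,"tz":0,"hand":0},
  {"wx":0,"wy":0,"wz":0,"tx":0,"ty":0,"tz":0,"hand":0},
  {"wx":0,"wy":0,"wz":0,"tx":0,"ty":0,"tz":0,"hand":0},
  {"wx":0,"wy":0,"wz":0,"tx":0,"ty":0,"tz":0,"hand":0},
])

```text
clock: 13.83
position: [0.5589, 0.1843, 0.176]
ee_rot: [1.663, 1.931, -0.478]
force: [0.4, 3.5, 5.7]
width: 0.253
```

```bash
python3 r.py -58.5 7.4 106
```

```text
t 13.83 p [0.5589 0.1843 0.176 ] w 0.253 F [0.4 3.5 5.7] T [ 0.39 -0.17  0.13] q [-0.32  0.69 -0.66  1.66  0.9   1.51 -1.15]
 cm in tool [ 0.01 -0.02  0.76]  turn units [ 0.01 -0.03 -0.03]
t 13.83 grasp pt hw mm [-58.3   7.6 113.6] F hw [1.  1.3 6.5] T [ 0.39 -0.17  0.13] w 0.253 a 0.129 r 58.8
```

Emit:
step_arm([
  {"wx":0,"wy":0,"wz":0,"tx":0,"ty":0,"tz":0.15,"hand":0},
  {"wx":0,"wy":0,"wz":0,"tx":0,"ty":0,"tz":0.15,"hand":0},
  {"wx":0,"wy":0,"wz":0,"tx":0,"ty":0,"tz":0.15,"hand":0},
  {"wx":0,"wy":0,"wz":0,"tx":0,"ty":0,"tz":0.15,"hand":0},
  {"wx":0,"wy":0,"wz":0,"tx":0,"ty":0,"tz":0.15,"hand":0},
  {"wx":0,"wy":0,"wz":0,"tx":0,"ty":0,"tz":0.15,"hand":0},
  {"wx":0,"wy":0,"wz":0,"tx":0,"ty":0,"tz":0.1,"hand":0},
  {"wx":0,"wy":0,"wz":0,"tx":0,"ty":0,"tz":0.1,"hand":0},
  {"wx":0,"wy":0,"wz":0,"tx":0,"ty":0,"tz":0.1,"hand":0},
  {"wx":0,"wy":0,"wz":0,"tx":0,"ty":0,"tz":0,"hand":0},
])

```text
clock: 14.67
position: [0.5604, 0.18, 0.169]
ee_rot: [1.662, 1.933, -0.473]
force: [-7.3, 11.5, 26.6]
width: 0.253
```

```bash
python3 r.py -58.5 7.4 106;python3 - <<'E'
from h import *
o=[]
for n,b in(("side",(160,290,220,350)),("top",(190,250,230,320))):
    p,d=arm.get_image(n);q=p[b[0]:b[1],b[2]:b[3],::-1];S=5 if n=="side" else 8
    cv2.imwrite(f"pics/push_{n}.png",cv2.resize(q,None,fx=S,fy=S if n=="top" else 4.6,interpolation=cv2.INTER_CUBIC))
E
```

```text
t 14.67 p [0.5604 0.18   0.169 ] w 0.253 F [-7.3 11.5 26.6] T [-0.86  0.57 -0.76] q [-0.31  0.69 -0.66  1.68  0.91  1.49 -1.16]
 cm in tool [-0.06 -0.03 -0.07]  turn units [ 0.04 -0.06 -0.03]
t 14.67 grasp pt hw mm [-59.1   7.8 105.3] F hw [ 6.1 -3.9 29. ] T [-0.86  0.57 -0.76] w 0.253 a 0.131 r 59.6
```

View pics/push_top.png

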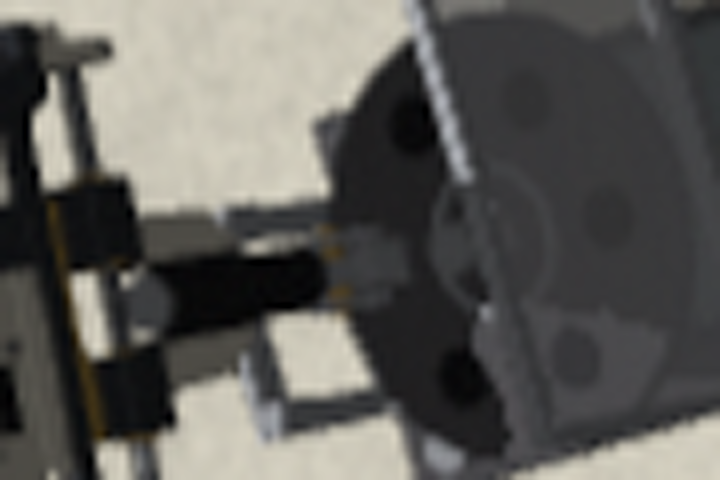

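View pics/push_side.png

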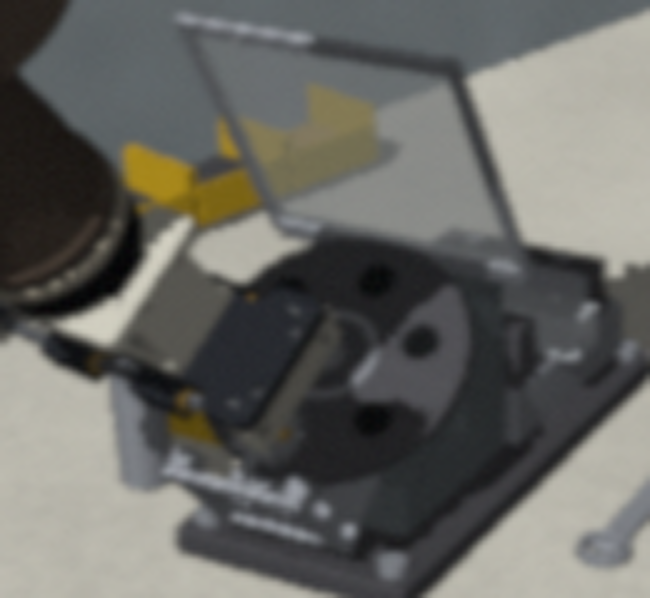

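Emit:
step_arm([
  {"wx":0,"wy":0,"wz":0,"tx":-0.07,"ty":0.91,"tz":-0.1,"hand":0},
  {"wx":0,"wy":0,"wz":0,"tx":-0.21,"ty":0.885,"tz":-0.1,"hand":0},
  {"wx":0,"wy":0,"wz":0,"tx":-0.35,"ty":0.84,"tz":0,"hand":0},
  {"wx":0,"wy":0,"wz":0,"tx":-0.475,"ty":0.775,"tz":0,"hand":0},
  {"wx":0,"wy":0,"wz":0,"tx":-0.59,"ty":0.69,"tz":0,"hand":0},
  {"wx":0,"wy":0,"wz":0,"tx":-0.69,"ty":0.59,"tz":0,"hand":0},
  {"wx":0,"wy":0,"wz":0,"tx":-0.775,"ty":0.475,"tz":0,"hand":0},
  {"wx":0,"wy":0,"wz":0,"tx":-0.84,"ty":0.35,"tz":0,"hand":0},
  {"wx":0,"wy":0,"wz":0,"tx":-0.885,"ty":0.21,"tz":0,"hand":0},
  {"wx":0,"wy":0,"wz":0,"tx":-0.91,"ty":0.07,"tz":0,"hand":0},
], force=55)

```text
clock: 15.6
position: [0.6217, 0.1475, 0.207]
ee_rot: [1.662, 1.941, -0.471]
force: [-3.4, 15.2, 2.0]
width: 0.25
```

```bash
python3 r.py 7.3 57.5 105;python3 - <<'E'
from h import *
b=(190,250,230,320)
p,d=arm.get_image("top");q=p[b[0]:b[1],b[2]:b[3],::-1];S=8
cv2.imwrite(f"pics/q1_top.png",cv2.resize(q,None,fx=S,fy=S,interpolation=cv2.INTER_CUBIC))
E
```

```text
t 15.6 p [0.6217 0.1475 0.207 ] w 0.25 F [-3.4 15.2  2. ] T [3.45 0.62 0.25] q [-0.24  0.69 -0.64  1.56  0.93  1.52 -0.99]
 cm in tool [-0.5   0.04  0.06]  turn units [ 0.03 -0.11  0.01]
t 15.6 grasp pt hw mm [  2.2  57.8 105.7] F hw [-11.    0.9  11.2] T [3.45 0.62 0.25] w 0.25 a 1.609 r 57.8
```

View pics/q1_top.png

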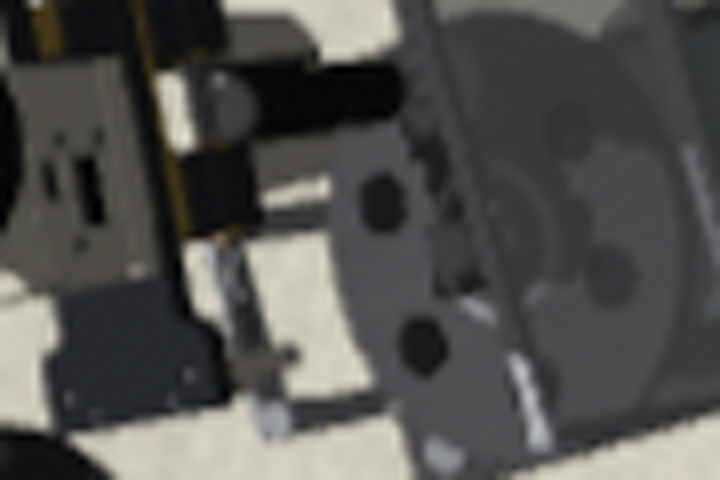

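Emit:
step_arm([
  {"wx":0,"wy":0,"wz":0,"tx":-0.91,"ty":-0.07,"tz":0,"hand":0},
  {"wx":0,"wy":0,"wz":0,"tx":-0.885,"ty":-0.21,"tz":0,"hand":0},
  {"wx":0,"wy":0,"wz":0,"tx":-0.84,"ty":-0.35,"tz":0,"hand":0},
  {"wx":0,"wy":0,"wz":0,"tx":-0.775,"ty":-0.475,"tz":0,"hand":0},
  {"wx":0,"wy":0,"wz":0,"tx":-0.69,"ty":-0.59,"tz":0,"hand":0},
  {"wx":0,"wy":0,"wz":0,"tx":-0.59,"ty":-0.69,"tz":0,"hand":0},
  {"wx":0,"wy":0,"wz":0,"tx":-0.475,"ty":-0.775,"tz":0,"hand":0},
  {"wx":0,"wy":0,"wz":0,"tx":-0.35,"ty":-0.84,"tz":0,"hand":0},
  {"wx":0,"wy":0,"wz":0,"tx":-0.21,"ty":-0.885,"tz":0,"hand":0},
  {"wx":0,"wy":0,"wz":0,"tx":-0.07,"ty":-0.91,"tz":0,"hand":0},
], force=55)

```text
clock: 16.48
position: [0.5733, 0.0889, 0.2406]
ee_rot: [1.661, 1.93, -0.468]
force: [6.8, 8.2, 14.0]
width: 0.252
```

```bash
python3 r.py 57.5 -7.3 105;python3 - <<'E'
from h import *
b=(150,290,210,350)
p,d=arm.get_image("side");q=p[b[0]:b[1],b[2]:b[3],::-1];S=4
cv2.imwrite(f"pics/q2_side.png",cv2.resize(q,None,fx=S,fy=S,interpolation=cv2.INTER_CUBIC))
E
```

```text
t 16.48 p [0.5733 0.0889 0.2406] w 0.252 F [ 6.8  8.2 14. ] T [ 0.23 -1.84  1.31] q [-0.15  0.55 -0.67  1.72  0.9   1.47 -0.98]
 cm in tool [-0.1  -0.24  0.06]  turn units [ 0.08 -0.05 -0.05]
t 16.48 grasp pt hw mm [ 56.8  -4.8 105.6] F hw [ 3.9  8.8 14.8] T [ 0.23 -1.84  1.31] w 0.252 a -3.058 r 57.0
```

View pics/q2_side.png

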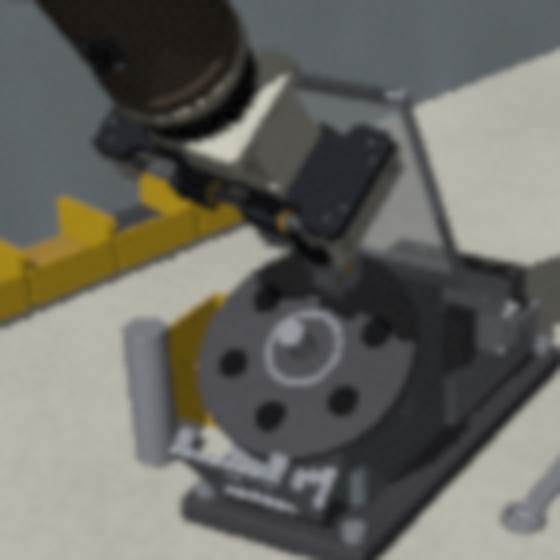

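Emit:
step_arm([
  {"wx":0,"wy":0,"wz":0,"tx":0.07,"ty":-0.91,"tz":0,"hand":0},
  {"wx":0,"wy":0,"wz":0,"tx":0.21,"ty":-0.885,"tz":0,"hand":0},
  {"wx":0,"wy":0,"wz":0,"tx":0.35,"ty":-0.84,"tz":0,"hand":0},
  {"wx":0,"wy":0,"wz":0,"tx":0.475,"ty":-0.775,"tz":0,"hand":0},
  {"wx":0,"wy":0,"wz":0,"tx":0.59,"ty":-0.69,"tz":0,"hand":0},
  {"wx":0,"wy":0,"wz":0,"tx":0.69,"ty":-0.59,"tz":0,"hand":0},
  {"wx":0,"wy":0,"wz":0,"tx":0.775,"ty":-0.475,"tz":0,"hand":0},
  {"wx":0,"wy":0,"wz":0,"tx":0.84,"ty":-0.35,"tz":0,"hand":0},
  {"wx":0,"wy":0,"wz":0,"tx":0.885,"ty":-0.21,"tz":0,"hand":0},
  {"wx":0,"wy":0,"wz":0,"tx":0.91,"ty":-0.07,"tz":0,"hand":0},
], force=55)

```text
clock: 17.37
position: [0.5088, 0.1236, 0.2005]
ee_rot: [1.662, 1.93, -0.476]
force: [-5.3, 7.0, 22.4]
width: 0.25
```

```bash
python3 r.py -7.3 -57.5 105
```

```text
t 17.37 p [0.5088 0.1236 0.2005] w 0.25 F [-5.3  7.  22.4] T [-0.93  0.25 -0.47] q [-0.23  0.56 -0.7   1.84  0.86  1.45 -1.16]
 cm in tool [-0.08 -0.    0.05]  turn units [ 0.03 -0.03 -0.04]
t 17.37 grasp pt hw mm [ -8.1 -57.4 105.5] F hw [ 7.3 -3.2 22.7] T [-0.93  0.25 -0.47] w 0.25 a -1.431 r 57.9
```

Emit:
step_arm([
  {"wx":0,"wy":0,"wz":0,"tx":0.91,"ty":0.07,"tz":0,"hand":0},
  {"wx":0,"wy":0,"wz":0,"tx":0.885,"ty":0.21,"tz":0,"hand":0},
  {"wx":0,"wy":0,"wz":0,"tx":0.84,"ty":0.35,"tz":0,"hand":0},
  {"wx":0,"wy":0,"wz":0,"tx":0.775,"ty":0.475,"tz":0,"hand":0},
  {"wx":0,"wy":0,"wz":0,"tx":0.69,"ty":0.59,"tz":0,"hand":0},
  {"wx":0,"wy":0,"wz":0,"tx":0.59,"ty":0.69,"tz":0,"hand":0},
  {"wx":0,"wy":0,"wz":0,"tx":0.475,"ty":0.775,"tz":0,"hand":0},
  {"wx":0,"wy":0,"wz":0,"tx":0.35,"ty":0.84,"tz":0,"hand":0},
  {"wx":0,"wy":0,"wz":0,"tx":0.21,"ty":0.885,"tz":0,"hand":0},
  {"wx":0,"wy":0,"wz":0,"tx":0.07,"ty":0.91,"tz":0,"hand":0},
], force=55)

```text
clock: 18.2
position: [0.5591, 0.1798, 0.1691]
ee_rot: [1.662, 1.933, -0.48]
force: [-11.0, 6.6, 19.0]
width: 0.25
```

```bash
python3 r.py -57.5 7.3 105
```

```text
t 18.2 p [0.5591 0.1798 0.1691] w 0.25 F [-11.    6.6  19. ] T [-0.86  1.72 -1.54] q [-0.31  0.7  -0.66  1.67  0.9   1.5  -1.16]
 cm in tool [-0.15  0.11  0.05]  turn units [-0.   -0.04 -0.01]
t 18.2 grasp pt hw mm [-59.1   6.4 105.5] F hw [ 4.3 -8.8 20.8] T [-0.86  1.72 -1.54] w 0.25 a 0.108 r 59.5
```

```bash
python3 - <<'E'
from h import *
b=(160,240,300,395)
p,d=arm.get_image("top");q=p[b[0]:b[1],b[2]:b[3],::-1].astype(float)*2
cv2.imwrite(f"pics/j1_top.png",cv2.resize(np.clip(q,0,255).astype(np.uint8),None,fx=8,fy=7,interpolation=cv2.INTER_CUBIC))
E
```

```text
(no output)
```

View pics/j1_top.png

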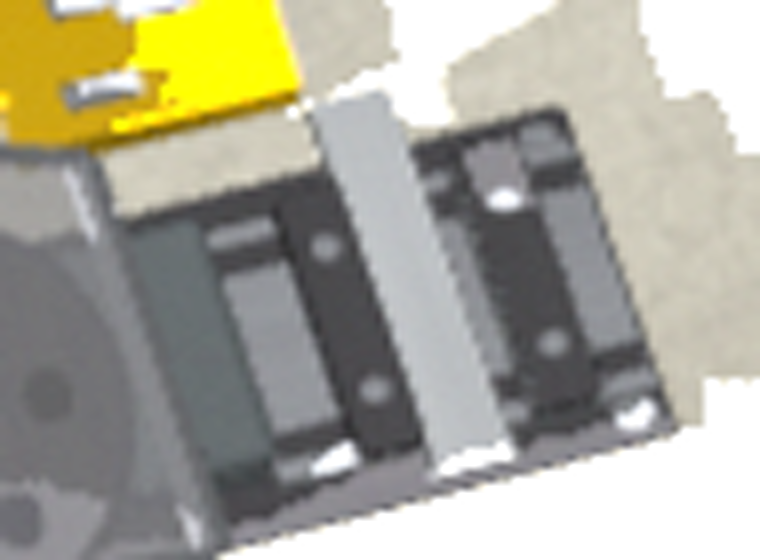

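Emit:
step_arm([
  {"wx":0,"wy":0,"wz":0,"tx":-0.07,"ty":0.91,"tz":0,"hand":0},
  {"wx":0,"wy":0,"wz":0,"tx":-0.21,"ty":0.885,"tz":0,"hand":0},
  {"wx":0,"wy":0,"wz":0,"tx":-0.35,"ty":0.84,"tz":0,"hand":0},
  {"wx":0,"wy":0,"wz":0,"tx":-0.475,"ty":0.775,"tz":0,"hand":0},
  {"wx":0,"wy":0,"wz":0,"tx":-0.59,"ty":0.69,"tz":0,"hand":0},
  {"wx":0,"wy":0,"wz":0,"tx":-0.69,"ty":0.59,"tz":0,"hand":0},
  {"wx":0,"wy":0,"wz":0,"tx":-0.775,"ty":0.475,"tz":0,"hand":0},
  {"wx":0,"wy":0,"wz":0,"tx":-0.84,"ty":0.35,"tz":0,"hand":0},
  {"wx":0,"wy":0,"wz":0,"tx":-0.885,"ty":0.21,"tz":0,"hand":0},
  {"wx":0,"wy":0,"wz":0,"tx":-0.91,"ty":0.07,"tz":0,"hand":0},
], force=55)

```text
clock: 19.08
position: [0.6216, 0.1475, 0.207]
ee_rot: [1.662, 1.941, -0.471]
force: [-3.1, 14.3, 2.2]
width: 0.252
```

```bash
python3 r.py 7.3 57.5 105; python3 - <<'E'
from h import *
b=(160,240,300,395)
p,d=arm.get_image("top");q=p[b[0]:b[1],b[2]:b[3],::-1].astype(float)*2
cv2.imwrite(f"pics/j2_top.png",cv2.resize(np.clip(q,0,255).astype(np.uint8),None,fx=8,fy=7,interpolation=cv2.INTER_CUBIC))
E
```

```text
t 19.08 p [0.6216 0.1475 0.207 ] w 0.252 F [-3.1 14.3  2.2] T [3.45 0.56 0.28] q [-0.24  0.69 -0.64  1.56  0.93  1.52 -0.99]
 cm in tool [-0.51  0.04  0.06]  turn units [ 0.03 -0.11  0.01]
t 19.08 grasp pt hw mm [  2.2  57.8 105.7] F hw [-10.1   0.9  10.7] T [3.45 0.56 0.28] w 0.252 a 1.608 r 57.8
```

View pics/j2_top.png

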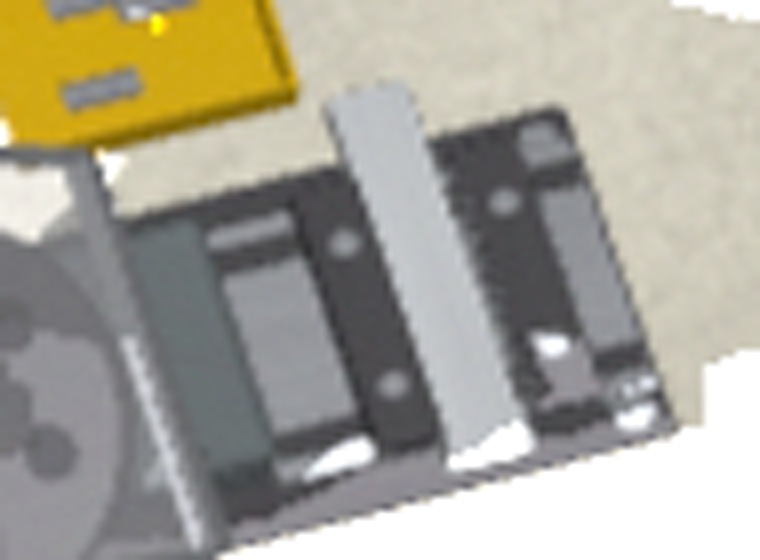

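Emit:
step_arm([
  {"wx":0,"wy":0,"wz":0,"tx":-0.455,"ty":-0.02,"tz":0,"hand":0},
  {"wx":0,"wy":0,"wz":0,"tx":-0.45,"ty":-0.055,"tz":0,"hand":0},
  {"wx":0,"wy":0,"wz":0,"tx":-0.445,"ty":-0.09,"tz":0,"hand":0},
  {"wx":0,"wy":0,"wz":0,"tx":-0.44,"ty":-0.125,"tz":0,"hand":0},
  {"wx":0,"wy":0,"wz":0,"tx":-0.425,"ty":-0.16,"tz":0,"hand":0},
  {"wx":0,"wy":0,"wz":0,"tx":-0.415,"ty":-0.19,"tz":0,"hand":0},
  {"wx":0,"wy":0,"wz":0,"tx":-0.395,"ty":-0.22,"tz":0,"hand":0},
  {"wx":0,"wy":0,"wz":0,"tx":-0.38,"ty":-0.255,"tz":0,"hand":0},
  {"wx":0,"wy":0,"wz":0,"tx":-0.36,"ty":-0.28,"tz":0,"hand":0},
  {"wx":0,"wy":0,"wz":0,"tx":-0.335,"ty":-0.31,"tz":0,"hand":0},
], force=55)

```text
clock: 19.97
position: [0.6114, 0.111, 0.2323]
ee_rot: [1.661, 1.935, -0.467]
force: [6.6, 11.1, 7.2]
width: 0.253
```

```bash
python3 r.py 45.8 35.6 105; python3 - <<'E'
from h import *
s=arm.observe();x=hwst();a=np.arctan2(x[1],-x[0]);f=s["force"]@F
print("tangential",f@np.array([np.sin(a),np.cos(a),0]),"radial",f@np.array([-np.cos(a),np.sin(a),0]))
E
```

```text
t 19.97 p [0.6114 0.111  0.2323] w 0.253 F [ 6.6 11.1  7.2] T [ 1.95 -1.55  1.52] q [-0.18  0.62 -0.65  1.61  0.92  1.5  -0.95]
 cm in tool [-0.28 -0.19  0.06]  turn units [ 0.08 -0.09 -0.03]
t 19.97 grasp pt hw mm [ 43.2  37.9 105.7] F hw [-2.5  9.4 11.2] T [ 1.95 -1.55  1.52] w 0.253 a 2.421 r 57.5
t 19.97 grasp pt hw mm [ 43.2  37.9 105.7] F hw [-2.5  9.4 11.2] T [ 1.95 -1.55  1.52] w 0.253 a 2.421 r 57.5
tangential -8.773739831472096 radial 4.312093171913971
```

Emit:
step_arm([
  {"wx":0,"wy":0,"wz":0,"tx":-0.31,"ty":-0.335,"tz":0,"hand":0},
  {"wx":0,"wy":0,"wz":0,"tx":-0.28,"ty":-0.36,"tz":0,"hand":0},
  {"wx":0,"wy":0,"wz":0,"tx":-0.255,"ty":-0.38,"tz":0,"hand":0},
  {"wx":0,"wy":0,"wz":0,"tx":-0.22,"ty":-0.395,"tz":0,"hand":0},
  {"wx":0,"wy":0,"wz":0,"tx":-0.19,"ty":-0.415,"tz":0,"hand":0},
  {"wx":0,"wy":0,"wz":0,"tx":-0.16,"ty":-0.425,"tz":0,"hand":0},
  {"wx":0,"wy":0,"wz":0,"tx":-0.125,"ty":-0.44,"tz":0,"hand":0},
  {"wx":0,"wy":0,"wz":0,"tx":-0.09,"ty":-0.445,"tz":0,"hand":0},
  {"wx":0,"wy":0,"wz":0,"tx":-0.055,"ty":-0.45,"tz":0,"hand":0},
  {"wx":0,"wy":0,"wz":0,"tx":-0.02,"ty":-0.455,"tz":0,"hand":0},
], force=55)

```text
clock: 20.8
position: [0.5745, 0.0892, 0.2407]
ee_rot: [1.66, 1.93, -0.465]
force: [12.3, 7.8, 11.9]
width: 0.249
```

```bash
cat > f.py <<'E'
from h import *
s=arm.observe();x=hwst();a=np.arctan2(x[1],-x[0]);f=s["force"]@F
print("tangential",f@np.array([np.sin(a),np.cos(a),0]),"radial",f@np.array([-np.cos(a),np.sin(a),0]))
E
python3 f.py;  python3 - <<'E'
from h import *
b=(160,240,300,395)
p,d=arm.get_image("top");q=p[b[0]:b[1],b[2]:b[3],::-1].astype(float)*2
cv2.imwrite(f"pics/j3_top.png",cv2.resize(np.clip(q,0,255).astype(np.uint8),None,fx=8,fy=7,interpolation=cv2.INTER_CUBIC))
E
```

```text
t 20.8 grasp pt hw mm [ 56.9  -3.6 105.6] F hw [ 4.1 14.  11.9] T [ 0.48 -3.    2.28] w 0.249 a -3.078 r 57.1
tangential -14.217463424354117 radial 3.163316149593607
```

View pics/j3_top.png

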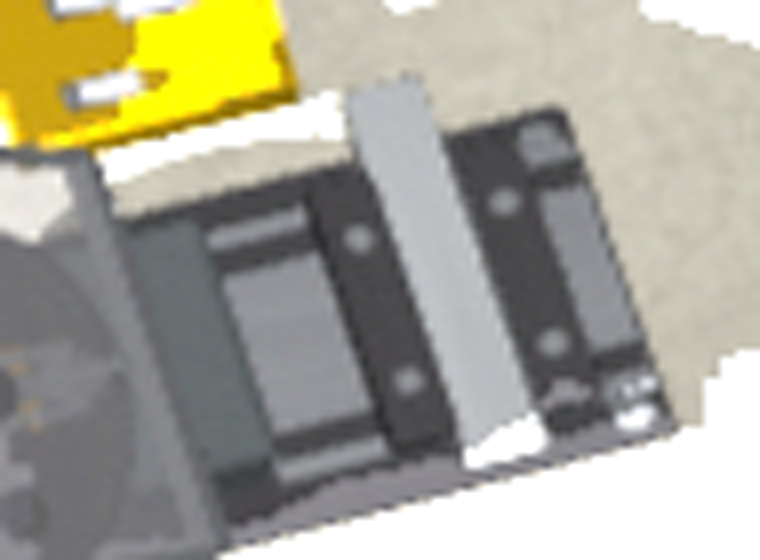

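Emit:
step_arm([
  {"wx":0,"wy":0,"wz":0,"tx":0.01,"ty":-0.3,"tz":0,"hand":0},
  {"wx":0,"wy":0,"wz":0,"tx":0.025,"ty":-0.3,"tz":0,"hand":0},
  {"wx":0,"wy":0,"wz":0,"tx":0.04,"ty":-0.3,"tz":0,"hand":0},
  {"wx":0,"wy":0,"wz":0,"tx":0.055,"ty":-0.3,"tz":0,"hand":0},
  {"wx":0,"wy":0,"wz":0,"tx":0.07,"ty":-0.295,"tz":0,"hand":0},
  {"wx":0,"wy":0,"wz":0,"tx":0,"ty":0,"tz":0,"hand":0},
  {"wx":0,"wy":0,"wz":0,"tx":0,"ty":0,"tz":0,"hand":0},
  {"wx":0,"wy":0,"wz":0,"tx":0,"ty":0,"tz":0,"hand":0},
  {"wx":0,"wy":0,"wz":0,"tx":0,"ty":0,"tz":0,"hand":0},
  {"wx":0,"wy":0,"wz":0,"tx":0,"ty":0,"tz":0,"hand":0},
], force=60)

```text
clock: 21.68
position: [0.56, 0.0874, 0.2388]
ee_rot: [1.66, 1.928, -0.466]
force: [12.0, 6.0, 14.9]
width: 0.249
```

```bash
python3 f.py
```

```text
t 21.68 grasp pt hw mm [ 54.  -18.  105.6] F hw [ 7.2 13.2 13.3] T [-0.38 -2.84  1.98] w 0.249 a -2.82 r 57.0
tangential -14.81028761050481 radial 2.689958834749034
```

Emit:
step_arm([
  {"wx":0,"wy":0,"wz":0,"tx":0.085,"ty":-0.29,"tz":0,"hand":0},
  {"wx":0,"wy":0,"wz":0,"tx":0.1,"ty":-0.285,"tz":0,"hand":0},
  {"wx":0,"wy":0,"wz":0,"tx":0.115,"ty":-0.28,"tz":0,"hand":0},
  {"wx":0,"wy":0,"wz":0,"tx":0.13,"ty":-0.275,"tz":0,"hand":0},
  {"wx":0,"wy":0,"wz":0,"tx":0.145,"ty":-0.265,"tz":0,"hand":0},
  {"wx":0,"wy":0,"wz":0,"tx":0,"ty":0,"tz":0,"hand":0},
  {"wx":0,"wy":0,"wz":0,"tx":0,"ty":0,"tz":0,"hand":0},
  {"wx":0,"wy":0,"wz":0,"tx":0,"ty":0,"tz":0,"hand":0},
  {"wx":0,"wy":0,"wz":0,"tx":0,"ty":0,"tz":0,"hand":0},
  {"wx":0,"wy":0,"wz":0,"tx":0,"ty":0,"tz":0,"hand":0},
], force=60)

```text
clock: 22.52
position: [0.5464, 0.0886, 0.2349]
ee_rot: [1.66, 1.925, -0.467]
force: [13.3, 4.8, 19.5]
width: 0.252
```

```bash
python3 f.py
```

```text
t 22.52 grasp pt hw mm [ 47.8 -30.8 105.5] F hw [11.2 14.1 15.9] T [-1.33 -3.3   2.05] w 0.252 a -2.569 r 56.8
tangential -17.925543133948178 radial 1.808091821879672
```

Emit:
step_arm([
  {"wx":0,"wy":0,"wz":0,"tx":0.16,"ty":-0.26,"tz":0,"hand":0},
  {"wx":0,"wy":0,"wz":0,"tx":0.17,"ty":-0.25,"tz":0,"hand":0},
  {"wx":0,"wy":0,"wz":0,"tx":0.185,"ty":-0.24,"tz":0,"hand":0},
  {"wx":0,"wy":0,"wz":0,"tx":0.1,"ty":-0.12,"tz":0,"hand":0},
  {"wx":0,"wy":0,"wz":0,"tx":0,"ty":0,"tz":0,"hand":0},
  {"wx":0,"wy":0,"wz":0,"tx":0,"ty":0,"tz":0,"hand":0},
  {"wx":0,"wy":0,"wz":0,"tx":0,"ty":0,"tz":0,"hand":0},
  {"wx":0,"wy":0,"wz":0,"tx":0,"ty":0,"tz":0,"hand":0},
  {"wx":0,"wy":0,"wz":0,"tx":0,"ty":0,"tz":0,"hand":0},
  {"wx":0,"wy":0,"wz":0,"tx":0,"ty":0,"tz":0,"hand":0},
], force=60)

```text
clock: 23.35
position: [0.5376, 0.091, 0.2312]
ee_rot: [1.66, 1.923, -0.468]
force: [14.6, 2.4, 23.5]
width: 0.251
```

```bash
python3 f.py
```

```text
t 23.35 grasp pt hw mm [ 41.7 -38.5 105.5] F hw [15.8 14.7 17.5] T [-2.39 -3.53  1.98] w 0.251 a -2.396 r 56.8
tangential -21.492951825503678 radial 1.6015334860425643
```

Emit:
step_arm([
  {"wx":0,"wy":0,"wz":0,"tx":-0.1,"ty":0.12,"tz":-0.05,"hand":0},
  {"wx":0,"wy":0,"wz":0,"tx":-0.185,"ty":0.24,"tz":0,"hand":0},
  {"wx":0,"wy":0,"wz":0,"tx":-0.17,"ty":0.25,"tz":0,"hand":0},
  {"wx":0,"wy":0,"wz":0,"tx":-0.16,"ty":0.26,"tz":0,"hand":0},
  {"wx":0,"wy":0,"wz":0,"tx":-0.145,"ty":0.265,"tz":0,"hand":0},
  {"wx":0,"wy":0,"wz":0,"tx":0,"ty":0,"tz":0,"hand":0},
  {"wx":0,"wy":0,"wz":0,"tx":0,"ty":0,"tz":0,"hand":0},
  {"wx":0,"wy":0,"wz":0,"tx":0,"ty":0,"tz":0,"hand":0},
  {"wx":0,"wy":0,"wz":0,"tx":0,"ty":0,"tz":0,"hand":0},
  {"wx":0,"wy":0,"wz":0,"tx":0,"ty":0,"tz":0,"hand":0},
], force=60)

```text
clock: 24.18
position: [0.547, 0.0884, 0.2353]
ee_rot: [1.661, 1.928, -0.471]
force: [6.4, 5.2, 16.1]
width: 0.253
```

```bash
python3 f.py
```

```text
t 24.18 grasp pt hw mm [ 48.3 -30.2 105.6] F hw [ 7.4  7.6 14.7] T [-0.69 -1.61  0.97] w 0.253 a -2.582 r 57.0
tangential -10.314740735583063 radial 2.2180242066154996
```

Emit:
step_arm([
  {"wx":0,"wy":0,"wz":0,"tx":-0.13,"ty":0.275,"tz":-0.05,"hand":0},
  {"wx":0,"wy":0,"wz":0,"tx":-0.115,"ty":0.28,"tz":-0.05,"hand":0},
  {"wx":0,"wy":0,"wz":0,"tx":0,"ty":0,"tz":0,"hand":0},
  {"wx":0,"wy":0,"wz":0,"tx":0,"ty":0,"tz":0,"hand":0},
  {"wx":0,"wy":0,"wz":0,"tx":0,"ty":0,"tz":0,"hand":0},
  {"wx":0,"wy":0,"wz":0,"tx":0,"ty":0,"tz":0,"hand":0},
  {"wx":0,"wy":0,"wz":0,"tx":0,"ty":0,"tz":0,"hand":0},
  {"wx":0,"wy":0,"wz":0,"tx":0,"ty":0,"tz":0,"hand":0},
  {"wx":0,"wy":0,"wz":0,"tx":0,"ty":0,"tz":0,"hand":0},
  {"wx":0,"wy":0,"wz":0,"tx":0,"ty":0,"tz":0,"hand":0},
], force=60)

```text
clock: 25.02
position: [0.5521, 0.0877, 0.2371]
ee_rot: [1.662, 1.929, -0.473]
force: [5.8, 4.3, 10.0]
width: 0.251
```

```bash
python3 f.py
```

```text
t 25.02 grasp pt hw mm [ 51.  -25.6 105.7] F hw [4.1 6.7 9.4] T [-0.11 -1.49  0.99] w 0.251 a -2.677 r 57.1
tangential -7.851759087695409 radial 0.6302505288831548
```

Emit:
step_arm([
  {"wx":0,"wy":0,"wz":0,"tx":0,"ty":0,"tz":0,"hand":0.4},
  {"wx":0,"wy":0,"wz":0,"tx":0,"ty":0,"tz":0,"hand":0.5},
  {"wx":0,"wy":0,"wz":0,"tx":0,"ty":0,"tz":0,"hand":0.6},
  {"wx":0,"wy":0,"wz":0,"tx":0,"ty":0,"tz":0,"hand":0.8},
  {"wx":0,"wy":0,"wz":0,"tx":0,"ty":0,"tz":0,"hand":1},
  {"wx":0,"wy":0,"wz":0,"tx":0,"ty":0,"tz":0,"hand":1},
  {"wx":0,"wy":0,"wz":0,"tx":0,"ty":0,"tz":0,"hand":1},
  {"wx":0,"wy":0,"wz":0,"tx":0,"ty":0,"tz":0,"hand":1},
  {"wx":0,"wy":0,"wz":0,"tx":0,"ty":0,"tz":0,"hand":1},
  {"wx":0,"wy":0,"wz":0,"tx":0,"ty":0,"tz":0,"hand":1},
], force=60)

```text
clock: 25.85
position: [0.5496, 0.0859, 0.2346]
ee_rot: [1.663, 1.931, -0.482]
force: [0.1, -0.7, 0.2]
width: 0.925
```

```bash
python3 f.py;  python3 - <<'E'
from h import *
for n,b in(("side",(150,290,210,350)),("top",(160,250,240,395))):
    p,d=arm.get_image(n);q=p[b[0]:b[1],b[2]:b[3],::-1].astype(float)*1.7
    cv2.imwrite(f"pics/rel_{n}.png",cv2.resize(np.clip(q,0,255).astype(np.uint8),None,fx=4,fy=4,interpolation=cv2.INTER_CUBIC))
E
```

```text
t 25.85 grasp pt hw mm [ 50.4 -28.5 103.1] F hw [ 0.7 -0.1 -0.3] T [ 0.74  0.08 -0.01] w 0.925 a -2.627 r 57.9
tangential -0.21411179118601925 radial 0.6563257107195054
```

View pics/rel_side.png

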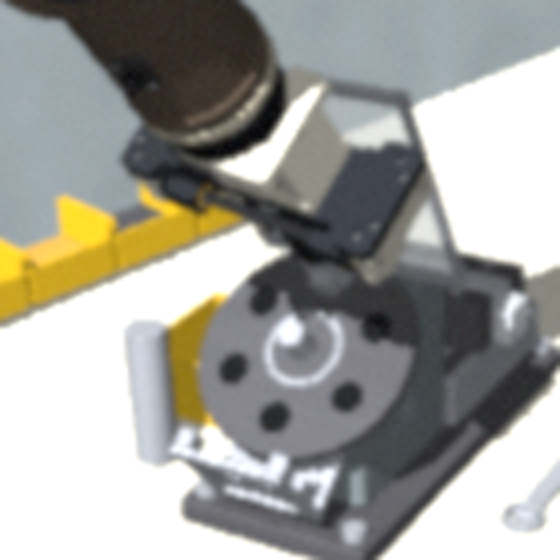

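View pics/rel_top.png

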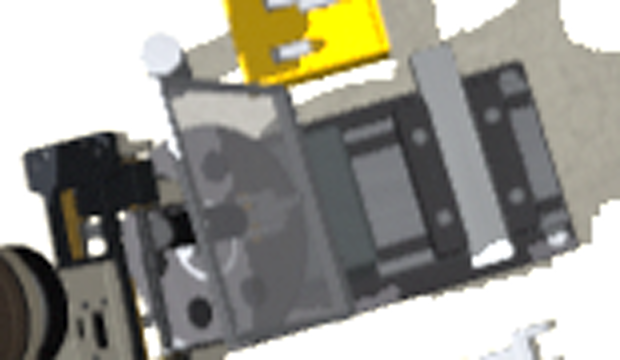

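Emit:
step_arm([
  {"wx":0,"wy":0,"wz":0,"tx":0,"ty":0,"tz":0,"hand":1},
  {"wx":0,"wy":0,"wz":0,"tx":0,"ty":0.4,"tz":-0.3,"hand":1},
  {"wx":0,"wy":0,"wz":0,"tx":0,"ty":0,"tz":-0.5,"hand":1},
  {"wx":0,"wy":0,"wz":0,"tx":0,"ty":0,"tz":-0.7,"hand":1},
  {"wx":0,"wy":0,"wz":0,"tx":0,"ty":0,"tz":-1,"hand":1},
  {"wx":0,"wy":0,"wz":0,"tx":0,"ty":0,"tz":-1,"hand":1},
  {"wx":0,"wy":0,"wz":0,"tx":0,"ty":0,"tz":-1,"hand":1},
  {"wx":0,"wy":0,"wz":0,"tx":0,"ty":0,"tz":-1,"hand":1},
  {"wx":0,"wy":0,"wz":0,"tx":0,"ty":0,"tz":-1,"hand":1},
  {"wx":0,"wy":0,"wz":0,"tx":0,"ty":0,"tz":-1,"hand":1},
])

```text
clock: 26.78
position: [0.5412, 0.1321, 0.2956]
ee_rot: [1.663, 1.931, -0.48]
force: [-0.8, 0.5, -0.2]
width: 0.999
```

Emit:
step_arm([
  {"wx":0,"wy":0,"wz":0,"tx":0,"ty":0,"tz":-1,"hand":1},
  {"wx":0,"wy":0,"wz":0,"tx":0,"ty":0,"tz":-1.5,"hand":1},
  {"wx":0,"wy":0,"wz":0,"tx":0,"ty":0,"tz":-2,"hand":1},
  {"wx":0,"wy":0,"wz":0,"tx":0.5,"ty":0,"tz":-2,"hand":1},
  {"wx":0,"wy":0,"wz":0,"tx":1,"ty":0,"tz":-2,"hand":1},
  {"wx":0,"wy":0,"wz":0,"tx":1.5,"ty":0,"tz":-2,"hand":1},
  {"wx":0,"wy":0,"wz":0,"tx":2,"ty":0,"tz":-1,"hand":1},
  {"wx":0,"wy":0,"wz":0,"tx":2,"ty":0,"tz":0,"hand":1},
  {"wx":0,"wy":0,"wz":0,"tx":2,"ty":0,"tz":0,"hand":1},
  {"wx":0,"wy":0,"wz":0,"tx":0,"ty":0,"tz":0,"hand":1},
])

```text
clock: 27.62
position: [0.5123, 0.2731, 0.3283]
ee_rot: [1.659, 1.936, -0.482]
force: [-1.1, -0.6, -0.1]
width: 0.997
```

```bash
python3 f.py;  python3 - <<'E'
from h import *
for n,b in(("side",(150,290,210,350)),("top",(160,250,240,395))):
    p,d=arm.get_image(n);np.savez(n+"_end.npz",p=p,d=d);q=p[b[0]:b[1],b[2]:b[3],::-1].astype(float)*1.7
    cv2.imwrite(f"pics/end_{n}.png",cv2.resize(np.clip(q,0,255).astype(np.uint8),None,fx=4,fy=4,interpolation=cv2.INTER_CUBIC))
    cv2.imwrite(f"pics/endfull_{n}.png",p[:,:,::-1])
E
```

```text
t 27.62 grasp pt hw mm [-41.9 -12.9 294.1] F hw [ 0.2 -1.2 -0.2] T [ 0.7   0.17 -0.02] w 0.997 a -0.298 r 43.9
tangential -1.2350831312822277 radial 0.1736158415907924
```

View pics/end_side.png

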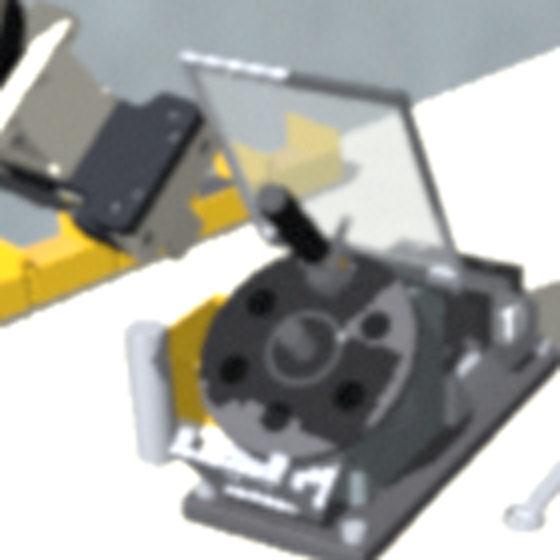

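View pics/end_top.png

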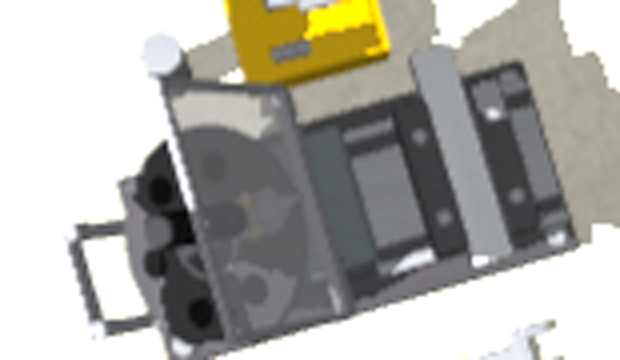

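View pics/endfull_top.png

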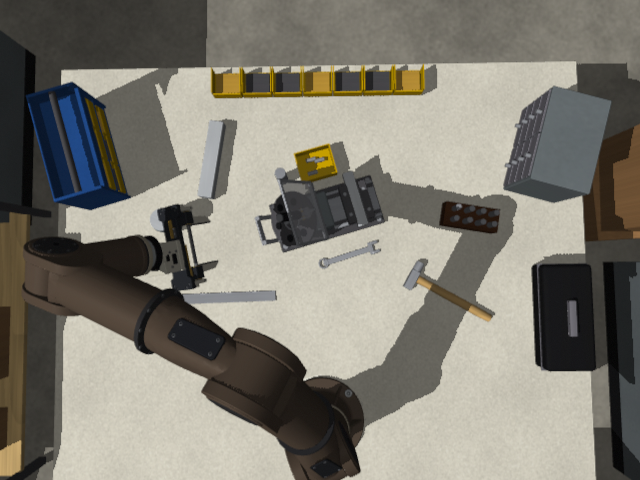

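```bash
python3 - <<'E'
from h import *
a=np.load("side_end.npz");P=(back("side",a["d"])-O)@F*1000
for v in (197,200,203,206,209,212): print(v,[tuple(int(t) for t in P[v,u].round()) for u in range(272,294,3)])
# bar: brightest grey region in top
t=np.load("top_end.npz");p=t["p"].astype(int);g=p.sum(2)/3
m=((g>85)&(g<135)&(p.max(2)-p.min(2)<14)).astype(np.uint8);m[:165]=0;m[235:]=0;m[:,:338]=0;m[:,372:]=0
k,l,s,c=cv2.connectedComponentsWithStats(m,connectivity=4);i=1+s[1:,4].argmax();print(s[i])
L=[];Rr=[]
for v in range(180,216):
    u=np.where(l[v]==i)[0]
    if len(u):L.append((u.min(),v));Rr.append((u.max(),v))
for e in(L,Rr):
    X=[]
    for u,v in e:
        o,d=ray("top",u,v);X.append((o+d*(.065-o[2])/d[2])[:2])
    vx,vy,_,_=cv2.fitLine(np.array(X,np.float32),cv2.DIST_HUBER,0,.001,.001).ravel();print("bar yaw",np.arctan(vy/vx),"fixture",YAW)
E
```

```text
197 [(89, 72, 47), (58, 12, 124), (59, 2, 126), (61, -5, 124), (92, 29, 58), (96, 23, 54), (94, 9, 61), (95, -1, 65)]
200 [(87, 78, 32), (49, 7, 126), (50, -2, 127), (54, -8, 123), (61, -8, 110), (90, 23, 47), (91, 13, 49), (92, 4, 50)]
203 [(83, 81, 21), (86, 74, 18), (44, -3, 122), (49, -7, 115), (54, -11, 108), (64, -6, 88), (89, 20, 33), (88, 6, 40)]
206 [(211, 301, -316), (81, 77, 7), (43, 4, 105), (45, -5, 106), (49, -9, 100), (57, -8, 85), (85, 22, 22), (86, 12, 24)]
209 [(195, 290, -307), (199, 279, -309), (77, 68, 0), (44, 4, 87), (46, -4, 86), (51, -8, 79), (58, -9, 66), (74, 4, 32)]
212 [(179, 276, -294), (180, 261, -290), (184, 252, -294), (188, 242, -297), (44, 1, 71), (47, -6, 70), (53, -7, 58), (67, 2, 28)]
[338 165  34  61 820]
bar yaw 0.2828249 fixture 0.278
bar yaw 0.27007037 fixture 0.278
```

```bash
python3 - <<'E'
from h import *
for nm,H in (("end",[(262,303),(232,370),(275,416),(350,396),(376,325)]),("rel",[(263,299),(232,369),(275,416),(347,397),(378,325)]),("q2 a=3.225",[(267,293),(233,362),(270,416),(343,401),(377,331)])):
    A=[]
    for u,v in H:
        o,d=ray("side",u/4+210-.5,v/4+150-.5);t=((O+.012*F[:,2]-o)@F[:,2])/(d@F[:,2]);X=(o+t*d-O)@F;A.append(np.arctan2(X[1],X[0]))
    A=-np.array(A);print(nm,np.angle(np.exp(6j*A).mean())/6, np.degrees(A).round(0))
E
```

```text
end -0.02529578204949792 [ -64. -122. -178.  120.   57.]
rel -0.00404966067390611 [ -62. -121. -178.  122.   58.]
q2 a=3.225 0.0764320107432593 [ -57. -116. -175.  126.   63.]
```

```bash
python3 -c "
from cell import arm
print(arm.sign_off())"
```

```text
the job is handed in; nothing more can be done
None
```

The bar should be clamped and the job is handed in at about 28 s of the 58 s. No verdict comes back and I could not measure the jaw force directly, so the final clamping force is an estimate.

**What I did:** I gripped the folded handle along the wheel's axis and swung it out to its stop. The fingers slid about 7 mm past the handle there, so I opened, re-centred and gripped again. I pushed it 18.7 mm home (29 N at the end stop), then cranked about 1.5 turns clockwise until the force along the handle's circle reached 21.5 N. I eased back, let go and retracted.

**Last checks:**
- **Handle:** it stands straight out, with its tip about 125 mm along the wheel axis, which matches the latched position.
- **Bar:** it lies between both jaws and is parallel to the fixture within about 0.01 rad in the top image.
- **Hand:** it is clear of everything, with no force beyond sensor noise. At no point did the forces show a push on the shield.
- **Bystanders:** the top image shows none of them moved. The can is partly hidden behind the gripper there.

**One uncertainty:** the wheel sprang back about 0.5 rad on release, from 9.9 to about 9.4 rad. That is the upper end of what the text allows. From the force readings the jaw met the bar near 9.1 rad, so I estimate about 50 N of remaining clamp force against the 8 N required.

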